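# Clear the vise and the drying rack into tray and cradle

## Task

Pack up the finished mill parts: slide the vise jaw open, lift the bearing cap out and stand it on its flange in the steel tray, with the second bearing cap from the bench beside it. Draw every cover plate straight up out of the drying rack by its upper edge and lower it gently on edge into a groove of the cradle, one plate to a groove and right down to the bottom. Push the empty vise fully shut again, and leave the tin, the large housing and the screwdriver where they are.

Things in the scene. Friction and masses are not known exactly. Their poses are not given: they have to be found in the camera images.
- rack: drying rack of pale plywood, fixed, 250 (x) by 126 (y), 60 high: two cheeks along x, open between, each with five upright grooves 11 wide. Each plate stands across x, its side edges in a pair of grooves. Groove middles at x = -90, -45, 0, 45, 90 mm, y = 0; floor 8 above the origin, cheek tops at 60. Origin: centre of its underside.
- cradle: transit cradle of darker wood, fixed, 264 (x) by 126 (y), 65 high. Five V grooves along y at x = -100, -50, 0, 50, 100 mm: 13 wide at the floor (10 above the origin), 29 at the mouth (65 above), 108 long between end walls at y = +-54. A seated plate has its x along the cradle's x, its lower edge 10 above the origin, its upper edge at 100. Origin: centre of its underside.
- vise: slide vise of dark steel, fixed; bed 100 wide (y), from x = -185 to 40, top 30 above the bench. Fixed jaw at x = 0 to 35, top at 46; its gripping face is at x = 0 and looks to -x. Origin: under the fixed jaw's face, on the bench.
- jaw (a joint): sliding jaw of the vise, m: gap between the jaw faces; 0 shut, grows as it slides to the vise's -x, end stop 0.100. About 0.057 when it holds the cap. Stays where left; friction about 4 N. A lip at its top reaches 5 mm past its face, over the cap's flange, so the cap can be lifted only once the jaw is back by 10 mm or more.
- jaw_grip (a point): on the upright steel grip block of the sliding jaw (24 along the vise's x, 34 along y, its top 97 above the bench, free from 56 up): centre of the block, 78 above the bench.
- tray: shallow steel tray, fixed, outer 200 (x) by 140 (y), rim 16 high, walls and floor 5 thick. Origin: centre of its underside.
- cap_vise: bearing cap, dark red enamel: rectangular flange 56 (x) by 70 (y), 16 thick, with a round boss 40 in diameter upright on its middle, 62 high in all. Origin: centre of its underside, z up. Starts clamped in the vise on its bed (underside 30 above the bench).
- cap_bench: bearing cap, dark red enamel: rectangular flange 56 (x) by 70 (y), 16 thick, with a round boss 40 in diameter upright on its middle, 62 high in all. Origin: centre of its underside, z up. Starts standing on the bench.
- plate0: cover plate 1: flat square plate 8 thick, 90 wide, 90 high, dark red enamel, standing on edge in a groove of the rack. Origin: middle of its lower edge; x through the thickness, y along the width, z up to its upper edge. May be absent.
- plate1: cover plate 2: flat square plate 8 thick, 90 wide, 90 high, dark red enamel, standing on edge in a groove of the rack. Origin: middle of its lower edge; x through the thickness, y along the width, z up to its upper edge. May be absent.
- plate2: cover plate 3: flat square plate 8 thick, 90 wide, 90 high, dark red enamel, standing on edge in a groove of the rack. Origin: middle of its lower edge; x through the thickness, y along the width, z up to its upper edge. May be absent.
- plate3: cover plate 4: flat square plate 8 thick, 90 wide, 90 high, dark red enamel, standing on edge in a groove of the rack. Origin: middle of its lower edge; x through the thickness, y along the width, z up to its upper edge. May be absent.
- plate4: cover plate 5: flat square plate 8 thick, 90 wide, 90 high, dark red enamel, standing on edge in a groove of the rack. Origin: middle of its lower edge; x through the thickness, y along the width, z up to its upper edge. May be absent.
- tin: bystander: tin can, 68 in diameter, 85 high. Origin: centre of its underside.
- housing: bystander: large round red housing, 124 in diameter, 145 high. Origin: centre of its underside.
- driver: bystander: screwdriver with a red handle, 200 long, lying along its x.
Mind the look-alikes: they are no part of the job. What is shaped like the cap_vise but blue or purple is not meant.

How it is judged (in metres and radians):
On the way, in this order (a step that is already met when the one before it is completed fails the run):
1. the vise jaw has been slid open (at least 65 mm between the faces) with the cap still on the bed (value of joint jaw above 0.065 m and z of cap_vise in the frame of vise below 0.04 m), for 0.2 s.
2. the cap from the vise stands in the tray (x of cap_vise in the frame of tray between -0.072 and 0.072 m and y of cap_vise in the frame of tray between -0.042 and 0.042 m and z of cap_vise in the frame of tray between 0.002 and 0.009 m and angle between cap_vise's own z axis and vertical below 0.08 rad), for 0.2 s.
At the end, for the whole second after the job is handed in: Each plate present stands on edge in a cradle groove: bottom within 4.5 mm of its floor, within 18 mm of mid-length, leaning under 0.25 rad; both caps upright (0.08 rad) on the tray floor inside its rim; vise shut to under 6 mm; all at rest (all of step 2 and x of plate0 in the frame of cradle between -0.11 and 0.11 m and y of plate0 in the frame of cradle between -0.018 and 0.018 m and z of plate0 in the frame of cradle between 0.006 and 0.0145 m and angle between each of plate0, plate1, plate2, plate3, plate4's own z axis and vertical below 0.25 rad and linear speed of each of plate0, plate1, plate2, plate3, plate4, cap_vise, cap_bench below 0.02 m/s and x of plate1 in the frame of cradle between -0.11 and 0.11 m and y of plate1 in the frame of cradle between -0.018 and 0.018 m and z of plate1 in the frame of cradle between 0.006 and 0.0145 m and x of plate2 in the frame of cradle between -0.11 and 0.11 m and y of plate2 in the frame of cradle between -0.018 and 0.018 m and z of plate2 in the frame of cradle between 0.006 and 0.0145 m and x of plate3 in the frame of cradle between -0.11 and 0.11 m and y of plate3 in the frame of cradle between -0.018 and 0.018 m and z of plate3 in the frame of cradle between 0.006 and 0.0145 m and x of plate4 in the frame of cradle between -0.11 and 0.11 m and y of plate4 in the frame of cradle between -0.018 and 0.018 m and z of plate4 in the frame of cradle between 0.006 and 0.0145 m and x of cap_bench in the frame of tray between -0.072 and 0.072 m and y of cap_bench in the frame of tray between -0.042 and 0.042 m and z of cap_bench in the frame of tray between 0.002 and 0.009 m and angle between cap_bench's own z axis and vertical below 0.08 rad and value of joint jaw below 0.006 m); the robot touches nothing.
It fails at once if a bystander (tin, housing, screwdriver) is moved more than 30 mm (distance of any of tin, housing, driver from where it was at the start of the episode above 0.03 m).
It fails at once if a plate drops or is driven down inside a groove of the cradle at over 0.5 m/s ((linear speed of plate0 above 0.5 m/s and z of plate0 in the frame of cradle below 0.05 m and x of plate0 in the frame of cradle between -0.11 and 0.11 m and y of plate0 in the frame of cradle between -0.03 and 0.03 m) or (linear speed of plate1 above 0.5 m/s and z of plate1 in the frame of cradle below 0.05 m and x of plate1 in the frame of cradle between -0.11 and 0.11 m and y of plate1 in the frame of cradle between -0.03 and 0.03 m) or (linear speed of plate2 above 0.5 m/s and z of plate2 in the frame of cradle below 0.05 m and x of plate2 in the frame of cradle between -0.11 and 0.11 m and y of plate2 in the frame of cradle between -0.03 and 0.03 m) or (linear speed of plate3 above 0.5 m/s and z of plate3 in the frame of cradle below 0.05 m and x of plate3 in the frame of cradle between -0.11 and 0.11 m and y of plate3 in the frame of cradle between -0.03 and 0.03 m) or (linear speed of plate4 above 0.5 m/s and z of plate4 in the frame of cradle below 0.05 m and x of plate4 in the frame of cradle between -0.11 and 0.11 m and y of plate4 in the frame of cradle between -0.03 and 0.03 m)).
Of plate0, plate1, plate2, plate3, plate4 only 3 to 5 are there at a start; the rules pass over those that are not, and their reading is None.
At some moment in a run one of cap_bench may be knocked a few centimetres aside while the robot is not near it.
It also fails if it takes over 208 s, if anything falls off the work surface, if the arm or the gripper's body presses on something with over 40 N, if the wrist force passes 120 N, or if a joint passes its speed limit or range.

## Robot

A 7-joint arm with a two-finger parallel gripper is mounted at the origin on the work surface. World frame = base frame: x ahead of the robot, y to its left, z up, the work surface at z = 0. Lengths are in m, angles in degrees, forces in N, time in s.
With the tool pointing down it reaches from about 0.425 to 1.025 m from the base axis. Payload 9.4 kg.
Tool frame: the origin (TCP) lies between the finger pads; the fingertips stand 22 mm ahead of it and the grasp point (between the pads) lies 3 mm ahead of it; z points along the fingers, y is the direction in which the jaws open and shut (so a half turn about z gives the same grasp; the last joint's range is limited). The gripper opens to 93 mm and grips with 3 to 60 N. Pads are 15 mm wide; open, the fingers measure 128 mm over their backs; the gripper's body (75 mm by 188 mm) begins 65 mm behind the grasp point.
Start: joints at [66.079, 34.337, -0.143, 91.639, 0.103, 54.024, -4.572], TCP at [0.242, -0.683, 0.241] pointing down, gripper open.
Joint ranges: [-147.43, 147.43], [-19.82, 112.94], [-74.19, 73.91], [6.32, 146.72], [-59.91, 239.91], [6.04, 106.73], [-150.56, 150.56]. Speed limits (degrees/s): [127.2, 127.2, 172.46, 172.46, 180, 180, 180].

## Interface

Orientations are given as [roll, pitch, yaw] about the fixed x, y, z axes, in that order (R = Rz(yaw) Ry(pitch) Rx(roll)).
In Python, from workcell import monitor, snapshot, ticket, search_frame, trace gives the robot as it stands.
- The arm moves only by the tool play_rows, never from a script. Its argument "targets" is a list that holds one entry, the list of rows, each a list of 5 numbers: the shift along the tool's x, y, z in m, then the turn about the tool's z in degrees, then the opening, from 0 (shut) to 1 (fully open). A call has 1 to 10 rows; each row is the pose to reach, as a shift and turn from the pose measured when the call began, along the tool's axes at that moment; what a row does not reach only later rows make up. A row lasts 1/10 s, in which the tool goes at most 50 mm and 8.59 degrees, less where a joint would pass 70% of its speed; a pose out of reach is approached as far as the arm can. A call with a gripper value outside its range is refused whole. The fingers move at their own pace and stop on an object; "grip_force" is the grip in N (left out, the last holds). Time passes only in rows, so rows that repeat a pose let the fingers close. It gives the time, the measured TCP pose, the force and the opening at its end, in the units of the state.
- monitor.sense(): the state, without advancing time (a new reading comes with each control period).
- snapshot(name): name is "side" or "top" or "wrist"; returns a dict with "img" (384x512x3 uint8, red, green, blue), "K" (3x3 intrinsics, pixels), "camera_from_world" (4x4, takes a point from world to camera coordinates). Camera axes: x right, y down, z forward; pixel columns grow to the right and rows downward; lengths in m; the calibration is good to about 2 mm. A picture is of the moment at which its call begins. There is no depth.
- ticket.job_done(): hands the job in, once; it reports no verdict.
Trained networks look in the newest picture that a camera, given by its name, has taken for a name from the list of things; names that differ only in an ending like _2 or _b are one class to them, and where a whole thing is asked for, a point or a joint stands for the part that bears it (a point fixed in the world has none). Each returns a list of dicts, best first, with "confidence" (0 to 1); they miss things now and then, are a little off and sometimes report something else, mostly with a low value. They report only what shows in the picture. A call takes as long as a camera call. They do not tell look-alikes from the thing itself.
- search_frame(camera, name): "rect" ([left, top, width, height] in pixels, round what is visible of it).
- trace(camera, name): "mask" (384x512 bool, what is visible of it) and "rect" ([left, top, width, height] in pixels, round what is visible of it).
The state is a dict: "time_s": time; "joint_positions": joint angles; "dq": joint speeds; "tau": joint torques, N m; "position": TCP position; "orientation": TCP orientation; "contact_force": force on the tool from outside, world axes, zero at the start; "wrist_torque": the same for the moment, N m; "opening": opening from 0.0 (shut) to 1.0 (fully open).
Only numpy, scipy, OpenCV 4.12 (cv2) and the standard library are available. Lean on these libraries where they do the work, as an engineer would, in place of code of your own. Each camera call takes 0.05 s, during which the arm holds its last target.

## Working session

There is one attempt and no reset: what is moved stays moved. The work goes in short steps, Python scripts to look and compute and a tool call to move; the robot and the scene stay as the last step left them, time stands still between calls to the robot, and variables do not carry over. Pictures are saved under pics/ and viewed, and the job is handed in when it is done.

Besides the shell and the picture viewer there is one more tool, called after "Request:" in YAML: its name, and indented under it one key for each argument. play_rows: Moves the arm, as the interface text tells. Its arguments: {"type":"object","properties":{"targets":{"type":"array","items":{"type":"array","items":{"type":"array","items":{"type":"number"}}}},"grip_force":{"type":"number"}},"required":["targets"]}

```bash
ls; mkdir -p pics; cat > h.py <<'E'
import numpy as np, cv2
from workcell import monitor, snapshot, ticket, search_frame, trace
def save(n,im,scale=1.5):
    cv2.imwrite('pics/'+n+'.png',cv2.resize(im[:,:,::-1],None,fx=scale,fy=scale,interpolation=cv2.INTER_CUBIC))
def ray(s,u,v):
    K=s['K'];T=np.array(s['camera_from_world']);R=T[:3,:3];t=T[:3,3]
    d=R.T@np.linalg.inv(K)@np.array([u,v,1.]);c=-R.T@t
    return c,d
def atz(s,u,v,z):
    c,d=ray(s,u,v);return c+d*(z-c[2])/d[2]
def proj(s,p):
    T=np.array(s['camera_from_world']);q=T[:3,:3]@np.array(p)+T[:3,3];q=np.array(s['K'])@q;return q[:2]/q[2]
E
python3 - <<'E'
from h import *
print(monitor.sense())
for n in('side','top','wrist'):
    s=snapshot(n);save(n+'0',s['img']);c,_=ray(s,256,192);print(n,c,s['K'].tolist(),proj(s,[0.6,0,0]))
    np.savez('pics/'+n+'0.npz',**s)
    for o in 'rack cradle vise jaw jaw_grip tray cap_vise plate0 tin housing driver'.split():
        r=search_frame(n,o); print(n,o,[( [round(float(x)) for x in d['rect']],round(float(d['confidence']),2)) for d in r])
E
```

```text
pics
{'time_s': 0.0, 'joint_positions': array([66.08069347, 34.38530354, -0.14437151, 91.68091164,  0.10285205,
       54.02258822, -4.57137512]), 'dq': array([-0.01934091,  0.05446057, -0.07867929,  0.02581378, -0.00934814,
        0.01021601,  0.07009063]), 'tau': array([-1.14444651e-03, -7.65066147e+01,  1.49688900e+00, -2.52350807e+01,
       -5.23895107e-02,  1.68686046e-02,  1.30400340e-04]), 'position': array([ 0.2421275 , -0.68289498,  0.23975047]), 'orientation': array([-1.79911734e+02,  8.66721458e-03,  1.95276316e+01]), 'contact_force': array([-0.79970089,  0.52240532, -0.99358303]), 'wrist_torque': array([-0.00955278,  0.0442257 ,  0.02406361]), 'opening': 0.9981698946753601}
side [0.20088686 0.56755041 0.76547675] [[382.4165548246349, 0.0, 257.0194716666786], [0.0, 382.4165548246349, 190.17070346755023], [0.0, 0.0, 1.0]] [229.760985  234.0910409]
side rack [([171, 236, 120, 96], 0.62), ([199, 237, 32, 42], 0.36)]
side cradle []
side vise [([107, 293, 153, 90], 0.18)]
side jaw [([258, 200, 38, 35], 0.73)]
side jaw_grip [([259, 199, 40, 37], 0.96)]
side tray [([305, 168, 7
[... 1196 characters left out ...]
 0.61), ([163, 211, 34, 6], 0.19)]
top plate0 [([161, 241, 33, 5], 0.71), ([165, 211, 30, 5], 0.69), ([165, 184, 32, 5], 0.65), ([168, 200, 25, 2], 0.4)]
top tin [([169, 124, 23, 26], 0.7), ([159, 240, 32, 6], 0.42)]
top housing [([375, 203, 52, 35], 0.71), ([163, 210, 31, 8], 0.22)]
top driver [([242, 110, 16, 44], 0.69)]
wrist [ 0.30513729 -0.66193324  0.38472587] [[293.35253163688276, 0.0, 257.3791664633289], [0.0, 293.35253163688276, 190.02137593060723], [0.0, 0.0, 1.0]] [-353.36081001 -481.53651811]
wrist rack []
wrist cradle []
wrist vise []
wrist jaw []
wrist jaw_grip []
wrist tray [([2, 0, 50, 37], 0.93)]
wrist cap_vise []
wrist plate0 []
wrist tin []
wrist housing []
wrist driver []
```

View pics/side0.png

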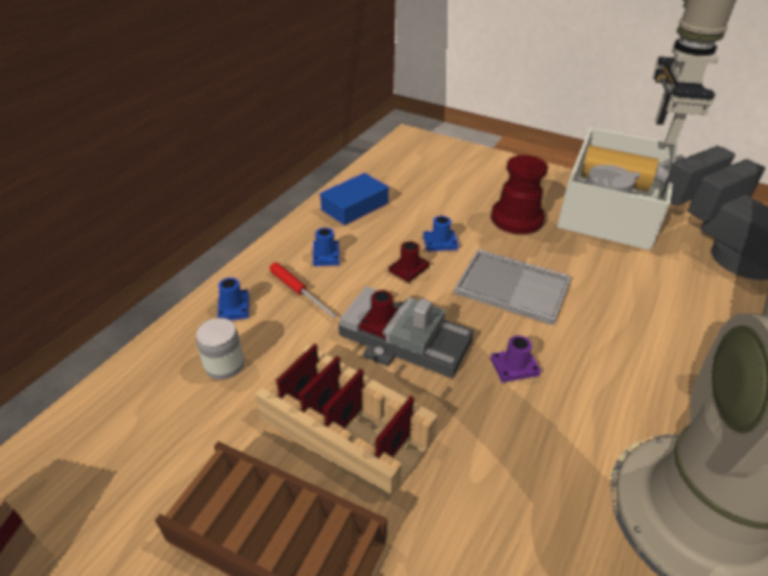

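View pics/top0.png

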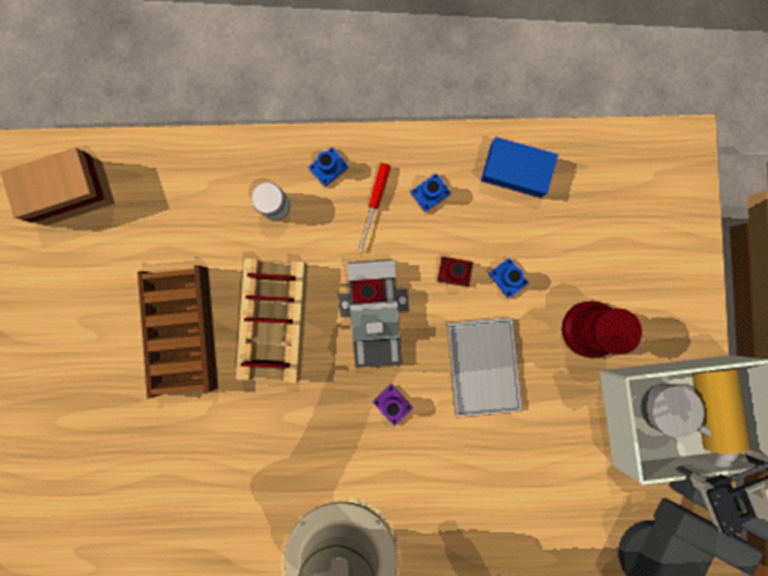

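The side and top views show four dark red plates. In the 1.5x top picture they lie at (271,276), (270,297), (268,320) and (265,364), with one rack groove empty. Cap candidates are:
- red in the vise (368,290)
- red on the bench (457,271)
- blue (328,166), (431,192) and (508,278)
- purple (393,405)

By colour I choose the two dark red ones. Next I fit poses.

```bash
cat >> h.py <<'E'
from scipy.optimize import minimize
def box(a,b,c,d,e,f): return np.array([[x,y,z] for x in(a,b) for y in (c,d) for z in (e,f)],float)
def circ(r,z,n=24): t=np.arange(n)*2*np.pi/n; return np.c_[r*np.cos(t),r*np.sin(t),0*t+z]
CAP=[box(-.028,.028,-.035,.035,0,.016),np.r_[circ(.02,0.0),circ(.02,.062)]]
MODELS=dict(rack=[box(-.125,.125,-.063,.063,0,.06)],cradle=[box(-.132,.132,-.063,.063,0,.065)],tray=[box(-.1,.1,-.07,.07,0,.016)],cap=CAP)
def place(P,p): c,s=np.cos(p[2]),np.sin(p[2]); return np.c_[P[:,0]*c-P[:,1]*s+p[0],P[:,0]*s+P[:,1]*c+p[1],P[:,2]+(p[3] if len(p)>3 else 0)]
def sil(s,parts,p,S=4):
    m=np.zeros((384*S,512*S),np.uint8)
    for P in parts:
        uv=np.array([proj(s,q) for q in place(P,p)])
        h=cv2.convexHull((uv*S+S/2).astype(np.float32)).astype(np.int32); cv2.fillConvexPoly(m,h,1)
    return m
def fit(views,parts,p0,z=0,S=3,hull=False):
    ms=[]
    for s,m in views:
        M=cv2.resize(m.astype(np.uint8),None,fx=S,fy=S,interpolation=cv2.INTER_NEAREST)
        if hull:
            c=np.concatenate(cv2.findContours(M,cv2.RETR_EXTERNAL,cv2.CHAIN_APPROX_NONE)[0]);M=M*0;cv2.fillConvexPoly(M,cv2.convexHull(c),1)
        ms.append((s,M))
    def cost(q):
        p=[q[0]/100,q[1]/100,q[2]/10,z]; t=0
        for s,M in ms:
            m=sil(s,parts,p,S); t+=1-(m&M).sum()/max(1,(m|M).sum())
        return t
    q0=np.array([p0[0]*100,p0[1]*100,p0[2]*10])
    best=None
    for k in range(2):
        sx=np.array([q0]+[q0+d for d in np.diag([1.5,1.5,1.5])/(1+2*k)]); r=minimize(cost,q0,method='Nelder-Mead',options=dict(initial_simplex=sx,xatol=.01,fatol=1e-4)); q0=r.x
    return np.array([q0[0]/100,q0[1]/100,q0[2]/10]),r.fun/len(ms)
def overlay(im,s,parts,p,col=(0,255,0)):
    im=im.copy(); m=sil(s,parts,p,1); c=cv2.findContours(m,cv2.RETR_EXTERNAL,cv2.CHAIN_APPROX_NONE)[0]; cv2.drawContours(im,c,-1,col,1); return im
E
python3 - <<'E'
from h import *
sn={n:snapshot(n) for n in('side','top')}
for n in sn: np.savez('pics/%s1.npz'%n,**sn[n])
T=sn['top']
for nm,uv in dict(rack=(181,213),cradle=(118,220),tray=(322,244)).items():
    g=atz(T,*uv,.03); views=[]
    for n in sn:
        r=trace(n,nm)
        print(nm,n,[( [round(float(x)) for x in d['rect']],round(float(d['confidence']),2),int(d['mask'].sum())) for d in r][:3])
        if r and n=='top': views.append((sn[n],r[0]['mask']))
    if not views: continue
    for y0 in(0,.15):
        p,c=fit(views,MODELS[nm],[g[0],g[1],y0],hull=True); print(nm,p.round(4),np.degrees(p[2]),c)
    T['img']=overlay(T['img'],T,MODELS[nm],p)
for nm in('cap_vise','plate0','jaw','vise','jaw_grip'):
    for n in sn:
        r=trace(n,nm)
        print(nm,n,[( [round(float(x)) for x in d['rect']],round(float(d['confidence']),2),int(d['mask'].sum())) for d in r])
save('ov',T['img'][90:290,80:360],2.8)
E
```

```text
rack side [([171, 234, 120, 97], 0.77, 4390)]
rack top [([156, 173, 51, 83], 0.73, 2965)]
rack [ 0.5099  0.134  -0.0728] -4.169295540853516 0.023766610661371645
rack [ 0.5103  0.1335 -0.0771] -4.416201126765919 0.02268355976186842
cradle side [([105, 294, 152, 90], 0.85, 8957)]
cradle top [([92, 176, 52, 91], 0.82, 3994)]
cradle [0.4925 0.3339 0.0902] 5.168625586492952 0.02946196465614581
cradle [0.4923 0.334  0.082 ] 4.695893609152591 0.02916984206238671
tray side [([306, 170, 75, 49], 0.6, 2264)]
tray top [([295, 211, 53, 68], 0.85, 2750), ([245, 108, 15, 54], 0.49, 249)]
tray [ 0.4012 -0.314   0.0699] 4.0068626997106085 0.02528815388766814
tray [ 0.4008 -0.3147  0.0644] 3.6871961636774553 0.026367526309702738
cap_vise side [([237, 192, 31, 37], 0.97, 517), ([144, 183, 22, 29], 0.91, 522), ([211, 155, 15, 23], 0.78, 386), ([330, 224, 29, 30], 0.73, 696), ([283, 141, 26, 27], 0.69, 429)]
cap_vise top [([232, 189, 28, 14], 0.94, 378), ([204, 98, 29, 26], 0.92, 417), ([250, 259, 24, 20], 0.82, 365), ([329, 173, 19, 29], 0.7, 388), ([275, 114, 24, 27], 0.67, 427)]
plate0 side [([247, 264, 28, 43], 0.94, 636), ([214, 245, 32, 39], 0.84, 639), ([199, 238, 32, 38], 0.84, 580)]
plate0 top [([167, 198, 25, 3], 0.66, 71), ([165, 182, 33, 6], 0.49, 99), ([160, 212, 36, 7], 0.48, 101), ([161, 242, 30, 5], 0.43, 173)]
jaw side [([257, 203, 40, 32], 0.58, 983)]
jaw top [([234, 205, 34, 21], 0.59, 706)]
vise side [([225, 196, 92, 59], 0.83, 2802)]
vise top [([227, 174, 46, 72], 0.73, 1989), ([233, 206, 32, 24], 0.45, 729)]
jaw_grip side [([258, 198, 39, 40], 0.69, 1045)]
jaw_grip top [([235, 203, 32, 25], 0.76, 708)]
```

View pics/ov.png

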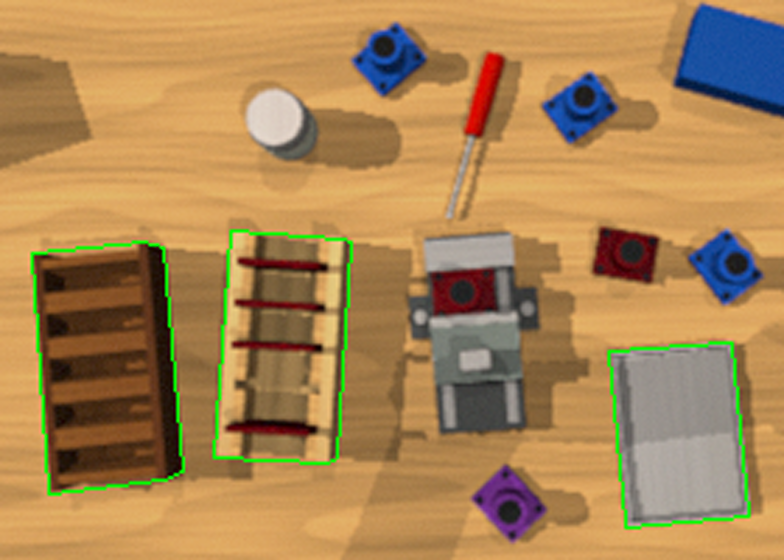

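```bash
cat >> h.py <<'E'
from scipy.spatial.transform import Rotation as Ro
def go(x,y,z,yaw=None):
    "print shift in tool axes to world TCP target"
    s=monitor.sense();R=Ro.from_euler('xyz',s['orientation'],degrees=True)
    d=R.inv().apply(np.array([x,y,z])-s['position']); t=0
    if yaw is not None: t=-((yaw-s['orientation'][2]+180)%360-180)
    print('shift',d.round(4),'turn',round(t,2),'rows>=',int(max(np.ceil(np.linalg.norm(d)/.05),np.ceil(abs(t)/8.59))))
E
python3 - <<'E'
from h import *
T=dict(np.load('pics/top1.npz'))
f=lambda x,y,z:atz(T,x/2.8+80,y/2.8+90,z).round(4)
print('block top',f(475,359,.097)); print('fixed jaw far corners',f(424,239,.046),f(513,234,.046)); print('bed near corners',f(441,431,.03),f(524,426,.03))
print('boss top vise',f(461,291,.092),'bench boss',f(631,251,.062))
print('housing',f(585,0,.145)); print(monitor.sense()['position']); 
p=f(475,359,.097); go(p[0]-.05,p[1],.3,-5)
W=dict(np.load('pics/wrist0.npz'));print(W['camera_from_world'])
E
```

```text
block top [ 0.4923 -0.0848  0.097 ]
fixed jaw far corners [ 0.6272 -0.0288  0.046 ] [ 0.6308 -0.1294  0.046 ]
bed near corners [ 0.4099 -0.0433  0.03  ] [ 0.4137 -0.1375  0.03  ]
boss top vise [ 0.5656 -0.071   0.092 ] bench boss [ 0.6075 -0.2597  0.062 ]
housing [ 0.8635 -0.2073  0.145 ]
[ 0.24232341 -0.68332012  0.2405974 ]
shift [ 0.3885 -0.4972 -0.0594] turn 24.53 rows>= 13
[[ 3.34294337e-01 -9.42468722e-01 -7.25758102e-05 -7.25829121e-01]
 [-9.14356245e-01 -3.24341487e-01  2.42394838e-01 -2.89437879e-02]
 [-2.28473093e-01 -8.09648615e-02 -9.70177683e-01  3.89374785e-01]
 [ 0.00000000e+00  0.00000000e+00  0.00000000e+00  1.00000000e+00]]
```

View pics/wrist0.png

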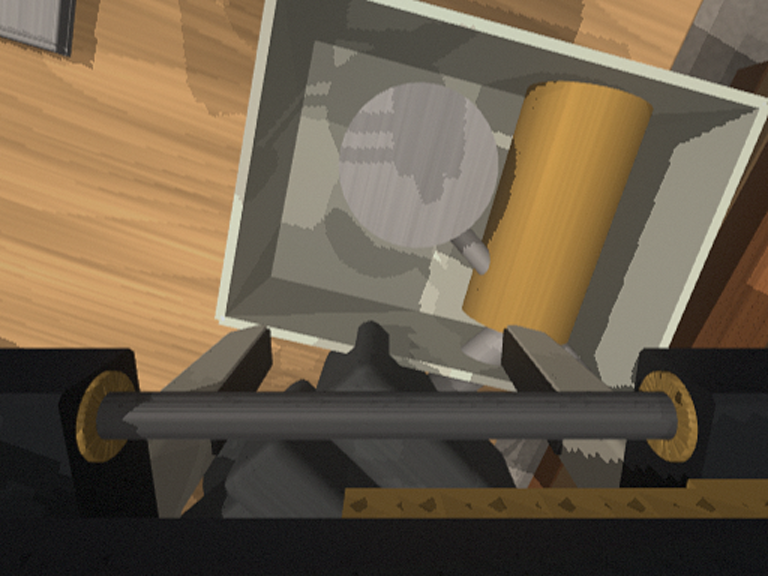

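Request:
play_rows:
  targets:
    - [[0, 0, -0.06, 0, 0.6], [0.05, -0.05, -0.08, 0, 0.6], [0.1, -0.1, -0.08, 8, 0.6], [0.14, -0.14, -0.08, 16, 0.6], [0.18, -0.18, -0.08, 16, 0.6], [0.22, -0.22, -0.08, 16, 0.6], [0.25, -0.26, -0.07, 16, 0.6], [0.28, -0.3, -0.07, 16, 0.6], [0.3, -0.34, -0.06, 16, 0.6], [0.32, -0.38, -0.06, 16, 0.6]]

```text
time_s: 3.7
position: [0.4066, -0.2695, 0.3043]
orientation: [180.0, -0.0, 3.5]
contact_force: [1.2, -0.0, -0.8]
opening: 0.598
```

```bash
python3 - <<'E'
from h import *
print(monitor.sense()['position'],monitor.sense()['orientation']);go(.46,-.085,.25,3.5)
E
```

```text
[ 0.40663598 -0.26945618  0.30426102] [ 1.79981888e+02 -3.48734222e-02  3.54461033e+00]
shift [ 0.0646 -0.1808  0.0542] turn 0.04 rows>= 4
```

Request:
play_rows:
  targets:
    - [[0.03, -0.05, 0.03, 0, 0.6], [0.05, -0.1, 0.05, 0, 0.6], [0.065, -0.15, 0.054, 0, 0.6], [0.065, -0.18, 0.054, 0, 0.6], [0.065, -0.18, 0.054, 0, 0.6]]

```text
time_s: 4.2
position: [0.4609, -0.0799, 0.2499]
orientation: [-179.9, -0.0, 4.0]
contact_force: [0.3, 0.1, 0.3]
opening: 0.599
```

```bash
python3 - <<'E'
from h import *
s=snapshot('wrist');np.savez('pics/w2.npz',**s);save('w2',s['img']);print(monitor.sense()['position'],monitor.sense()['orientation'])
E
```

```text
[ 0.46081606 -0.08199175  0.25012224] [-1.79958648e+02 -3.09984144e-02  3.91513367e+00]
```

View pics/w2.png

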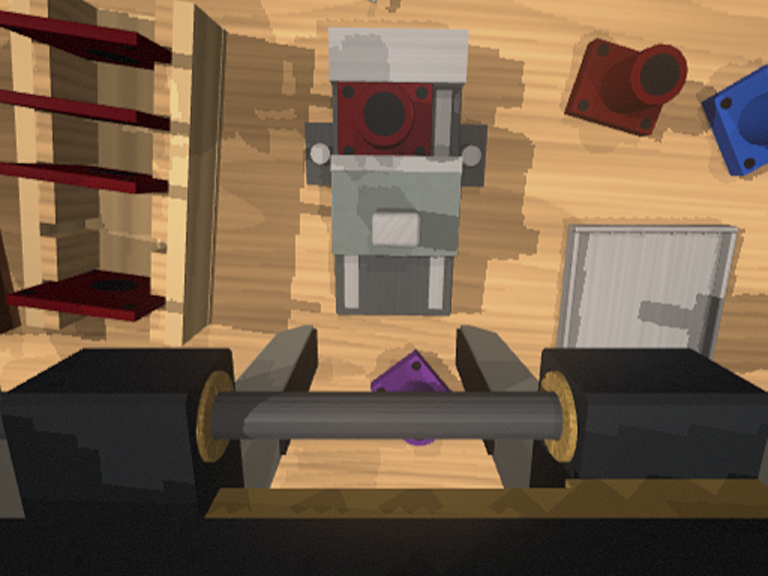

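The wrist view shows the vise squarely: the grip block's top is at (396,228), the red vise cap's boss top at (386,113), and the red bench cap at (630,90) next to a blue look-alike. The purple one is below.

```bash
python3 - <<'E'
from h import *
s=dict(np.load('pics/w2.npz'))
f=lambda x,y,z:atz(s,x/1.5,y/1.5,z).round(4)
for n,a in dict(bl=(372,210,.097),br=(418,210,.097),bfr=(420,247,.097),bfl=(374,247,.097)).items(): print(n,f(*a))
b=np.mean([f(*a) for a in [(372,210,.097),(418,210,.097),(420,247,.097),(374,247,.097)]],0);print('block',b)
print('boss',f(386,113,.092),'fj corners',f(328,28,.046),f(467,30,.046),f(468,82,.046),f(333,82,.046),'bed near',f(337,314,.03),f(452,313,.03))
print('benchboss',f(661,73,.062))
go(b[0],b[1],.075,3.9)
E
```

```text
bl [ 0.5043 -0.0681  0.097 ]
br [ 0.5065 -0.0987  0.097 ]
bfr [ 0.4817 -0.1022  0.097 ]
bfl [ 0.4795 -0.071   0.097 ]
block [ 0.493 -0.085  0.097]
boss [ 0.5662 -0.0731  0.092 ] fj corners [ 0.6259 -0.0274  0.046 ] [ 0.6315 -0.1262  0.046 ] [ 0.5976 -0.1308  0.046 ] [ 0.5907 -0.0324  0.046 ] bed near [ 0.408  -0.0415  0.03  ] [ 0.4159 -0.1408  0.03  ]
benchboss [ 0.6094 -0.2612  0.062 ]
shift [0.0318 0.0053 0.1751] turn 0.02 rows>= 4
```

Request:
play_rows:
  grip_force: 40
  targets:
    - [[0.032, 0.005, 0.03, 0, 0.6], [0.032, 0.005, 0.08, 0, 0.6], [0.032, 0.005, 0.12, 0, 0.6], [0.032, 0.005, 0.15, 0, 0.6], [0.032, 0.005, 0.168, 0, 0.6], [0.032, 0.005, 0.168, 0, 0.6], [0.032, 0.005, 0.168, 0, 0.2], [0.032, 0.005, 0.168, 0, 0.2], [0.032, 0.005, 0.168, 0, 0.2], [0.032, 0.005, 0.168, 0, 0.2]]

```text
time_s: 5.25
position: [0.4937, -0.084, 0.0834]
orientation: [-179.9, -0.2, 3.9]
contact_force: [-1.1, 4.1, 6.2]
opening: 0.363
```

Request:
play_rows:
  targets:
    - [[-0.005, 0, 0, 0, 0.2], [-0.01, 0, 0, 0, 0.2], [-0.016, 0, 0, 0, 0.2], [-0.022, 0, 0, 0, 0.2], [-0.028, 0, 0, 0, 0.2], [-0.032, 0, 0, 0, 0.2], [-0.032, 0, 0, 0, 0.2], [-0.032, 0, 0, 0, 0.2], [-0.032, 0, 0, 0, 0.2]]

```text
time_s: 6.15
position: [0.4618, -0.0858, 0.0834]
orientation: [-179.9, -0.1, 3.9]
contact_force: [0.8, 5.6, -5.3]
opening: 0.36
```

Request:
play_rows:
  targets:
    - [[0, 0, 0, 0, 0.65], [0, 0, 0, 0, 0.65], [0, 0, -0.02, 0, 0.65], [0, 0, -0.06, 0, 0.65], [0, 0, -0.1, 0, 0.65], [0, 0, -0.14, 0, 0.65], [0, 0, -0.14, 0, 0.65]]

```text
time_s: 6.85
position: [0.4634, -0.0869, 0.228]
orientation: [180.0, -0.6, 3.9]
contact_force: [1.1, -0.2, 0.2]
opening: 0.65
```

```bash
python3 - <<'E'
from h import *
s=snapshot('wrist');np.savez('pics/w3.npz',**s);save('w3',s['img']);print(monitor.sense()['position'],monitor.sense()['orientation'])
E
```

```text
[ 0.46253643 -0.0868072   0.22584929] [-179.99670942   -0.46018309    3.89139184]
```

View pics/w3.png

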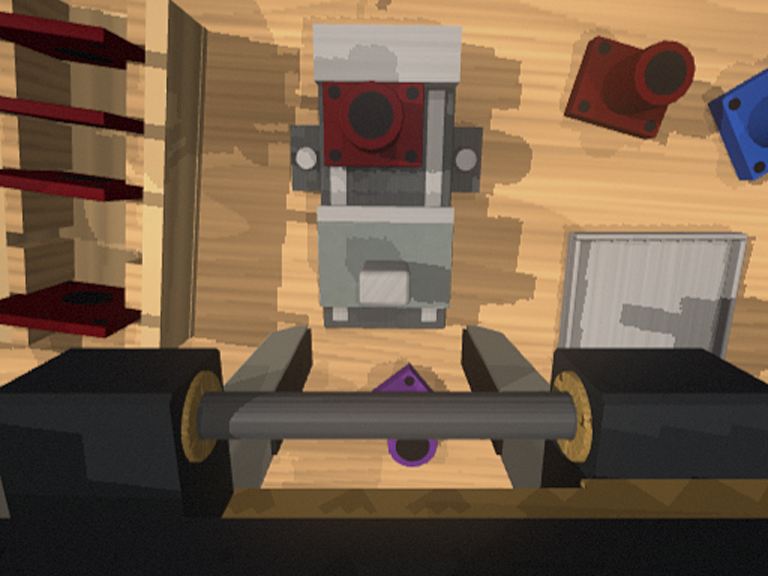

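The jaw is now clear of the cap, with its lip at row 213 and the cap's flange edge at row 166. The cap is still on the bed, boss top at (374,115).

```bash
python3 - <<'E'
from h import *
s=dict(np.load('pics/w3.npz'))
f=lambda x,y,z:atz(s,x/1.5,y/1.5,z).round(4)
b=f(374,115,.092);print(b,f(345,115,.092),f(402,115,.092), 'jaw lip',f(385,207,.046),'fixed face',f(385,82,.046))
go(b[0],b[1],.078,3.9)
E
```

```text
[ 0.5658 -0.0737  0.092 ] [ 0.5646 -0.0563  0.092 ] [ 0.567  -0.0904  0.092 ] jaw lip [ 0.5092 -0.084   0.046 ] fixed face [ 0.5938 -0.0783  0.046 ]
shift [ 0.1027 -0.0061  0.1487] turn -0.01 rows>= 4
```

Request:
play_rows:
  grip_force: 40
  targets:
    - [[0.05, -0.003, 0, 0, 0.65], [0.103, -0.006, 0, 0, 0.65], [0.103, -0.006, 0.04, 0, 0.65], [0.103, -0.006, 0.09, 0, 0.65], [0.103, -0.006, 0.13, 0, 0.65], [0.103, -0.006, 0.149, 0, 0.65], [0.103, -0.006, 0.149, 0, 0.65], [0.103, -0.006, 0.149, 0, 0.3], [0.103, -0.006, 0.149, 0, 0.3], [0.103, -0.006, 0.149, 0, 0.3]]

```text
time_s: 7.9
position: [0.5667, -0.0736, 0.079]
orientation: [-180.0, -0.6, 3.9]
contact_force: [-0.7, 1.3, -0.8]
opening: 0.44
```

Request:
play_rows:
  targets:
    - [[0, 0, 0, 0, 0.3], [0, 0, -0.01, 0, 0.3], [0, 0, -0.03, 0, 0.3], [0, 0, -0.06, 0, 0.3], [0, 0, -0.1, 0, 0.3], [0, 0, -0.12, 0, 0.3], [0, 0, -0.12, 0, 0.3]]

```text
time_s: 8.6
position: [0.5668, -0.074, 0.2026]
orientation: [179.9, -0.9, 3.9]
contact_force: [0.8, 0.4, -5.0]
opening: 0.425
```

```bash
python3 - <<'E'
from h import *
s=snapshot('wrist');np.savez('pics/w4.npz',**s);save('w4',s['img']);print(monitor.sense()['position'],monitor.sense()['orientation'])
p=[.4010,-.3143,.067]
d=lambda x,y:(p[0]+x*np.cos(p[2])-y*np.sin(p[2]),p[1]+x*np.sin(p[2])+y*np.cos(p[2]))
print(d(.042,0),d(-.042,0)); go(*d(-.042,0),.2,3.9)
E
```

```text
[ 0.56582899 -0.07391847  0.2005753 ] [179.97171497  -0.75680877   3.8734924 ]
(np.float64(0.44290576625918543), np.float64(-0.31148810486850675)) (np.float64(0.3590942337408146), np.float64(-0.3171118951314933))
shift [-0.2227  0.2287 -0.0023] turn -0.03 rows>= 7
```

View pics/w4.png

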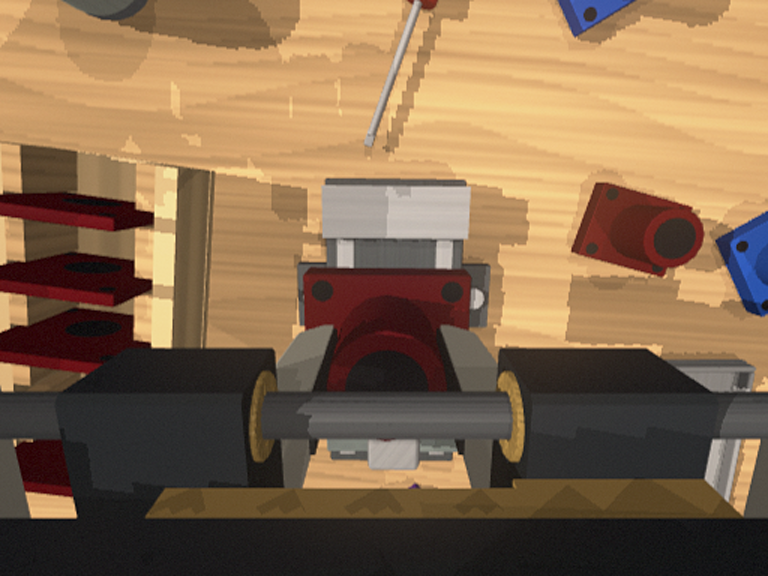

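The red cap is held (boss at (387,370)) and the vise bed is empty. Now I carry it to the near half of the tray.

Request:
play_rows:
  targets:
    - [[-0.03, 0.03, 0, 0, 0.3], [-0.06, 0.06, 0, 0, 0.3], [-0.09, 0.09, 0, 0, 0.3], [-0.12, 0.12, 0, 0, 0.3], [-0.15, 0.15, 0, 0, 0.3], [-0.18, 0.18, 0, 0, 0.3], [-0.2, 0.21, 0, 0, 0.3], [-0.22, 0.229, 0, 0, 0.3], [-0.223, 0.229, 0, 0, 0.3], [-0.223, 0.229, 0, 0, 0.3]]

```text
time_s: 9.65
position: [0.3575, -0.3173, 0.1967]
orientation: [-179.9, -0.6, 3.8]
contact_force: [0.4, 0.4, -3.5]
opening: 0.422
```

```bash
python3 - <<'E'
from h import *
s=snapshot('wrist');np.savez('pics/w5.npz',**s);save('w5',s['img']);print(monitor.sense()['position'],monitor.sense()['orientation'])
s=snapshot('top');np.savez('pics/t5.npz',**s);save('t5',s['img'][80:280,200:440],3)
E
```

```text
[ 0.3585312  -0.31676701  0.19690757] [-179.95103601   -0.6962445     3.86291154]
```

View pics/w5.png

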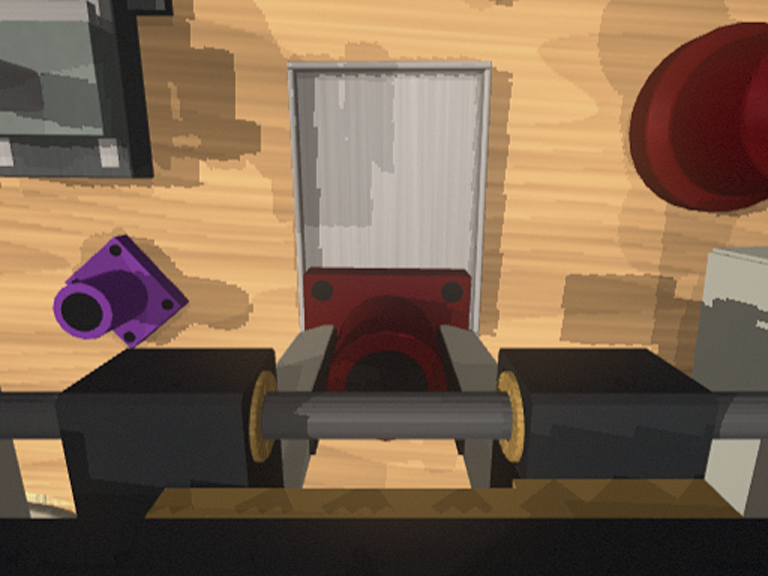

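View pics/t5.png

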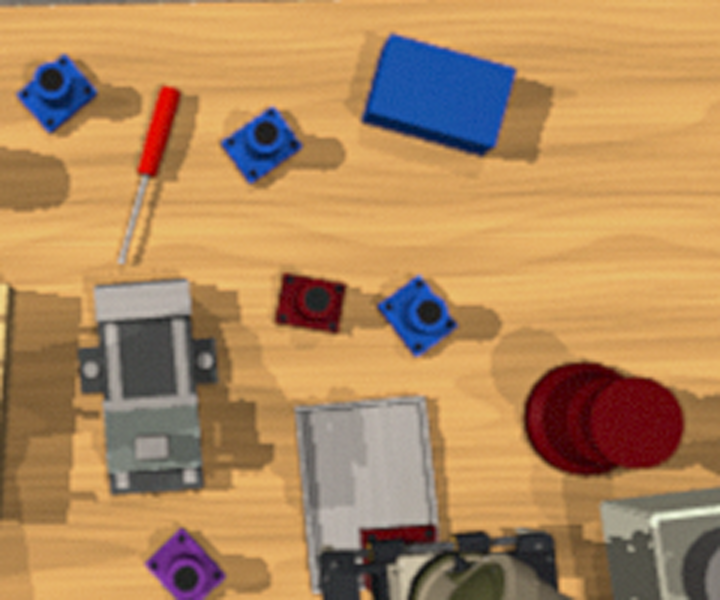

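```bash
python3 - <<'E'
from h import *
s=dict(np.load('pics/w5.npz'))
f=lambda x,y,z:atz(s,x/1.5,y/1.5,z).round(4)
a,b=f(288,63,.016),f(492,63,.016);print(a,b,np.linalg.norm(a-b),np.degrees(np.arctan2(b[0]-a[0],a[1]-b[1])))
print(f(300,290,.016),f(484,290,.016))
E
```

```text
[ 0.4954 -0.2422  0.016 ] [ 0.5044 -0.3804  0.016 ] 0.13849274349221335 3.726012226188616
[ 0.3369 -0.2535  0.016 ] [ 0.3462 -0.3935  0.016 ]
```

Request:
play_rows:
  targets:
    - [[0, 0, 0.05, 0, 0.3], [0, 0, 0.09, 0, 0.3], [0, 0, 0.115, 0, 0.3], [0, 0, 0.125, 0, 0.3], [0, 0, 0.13, 0, 0.3], [0, 0, 0.135, 0, 0.3], [0, 0, 0.138, 0, 0.3], [0, 0, 0.14, 0, 0.3]]

```text
time_s: 10.55
position: [0.3613, -0.3166, 0.0578]
orientation: [180.0, -0.8, 3.9]
contact_force: [-0.7, 1.0, -3.8]
opening: 0.422
```

Request:
play_rows:
  targets:
    - [[0, 0, 0.001, 0, 0.3], [0, 0, 0.002, 0, 0.3], [0, 0, 0.003, 0, 0.3], [0, 0, 0.003, 0, 0.3]]

```text
time_s: 10.95
position: [0.3614, -0.3166, 0.0548]
orientation: [180.0, -0.8, 3.9]
contact_force: [-1.2, -0.8, -4.0]
opening: 0.427
```

Request:
play_rows:
  targets:
    - [[0, 0, 0.001, 0, 0.3], [0, 0, 0.002, 0, 0.3], [0, 0, 0.002, 0, 0.3]]

```text
time_s: 11.25
position: [0.3616, -0.3167, 0.0538]
orientation: [179.9, -0.8, 3.9]
contact_force: [-1.0, 1.8, 15.2]
opening: 0.427
```

Contact. Release and rise.

Request:
play_rows:
  targets:
    - [[0, 0, 0, 0, 0.65], [0, 0, 0, 0, 0.65], [0, 0, -0.01, 0, 0.65], [0, 0, -0.05, 0, 0.65], [0, 0, -0.1, 0, 0.65], [0, 0, -0.15, 0, 0.65], [0, 0, -0.17, 0, 0.65], [0, 0, -0.17, 0, 0.65]]

```text
time_s: 12.05
position: [0.36, -0.3176, 0.2275]
orientation: [179.7, -1.1, 3.9]
contact_force: [0.1, -0.9, -0.5]
opening: 0.651
```

```bash
python3 - <<'E'
from h import *
s=snapshot('wrist');np.savez('pics/w6.npz',**s);save('w6',s['img']);print(monitor.sense()['position'],monitor.sense()['orientation'])
go(.56,-.26,.23,-10)
E
```

```text
[ 0.35935424 -0.31707982  0.22554613] [179.78150817  -1.0002878    3.90705194]
shift [ 0.2041 -0.0433 -0.0011] turn 13.91 rows>= 5
```

View pics/w6.png

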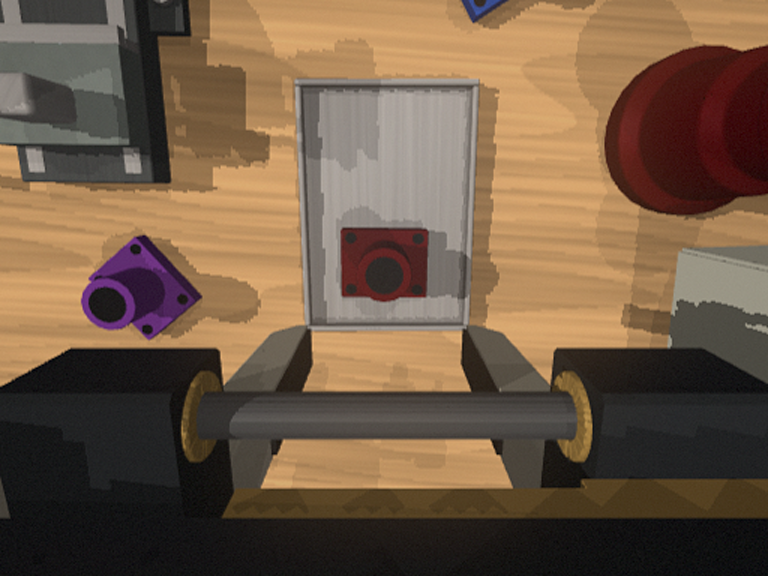

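The red cap stands upright on the tray floor, boss at (386,273). Next I look at the bench cap.

Request:
play_rows:
  targets:
    - [[0.05, -0.01, 0, 5, 0.65], [0.1, -0.02, 0, 10, 0.65], [0.14, -0.03, 0, 12, 0.65], [0.17, -0.04, 0, 12, 0.65], [0.175, -0.043, 0, 12, 0.65], [0.175, -0.043, 0, 12, 0.65]]

```text
time_s: 12.7
position: [0.5308, -0.261, 0.2266]
orientation: [-180.0, -0.8, -8.0]
contact_force: [-0.5, 0.1, 0.3]
opening: 0.651
```

```bash
python3 - <<'E'
from h import *
s=snapshot('wrist');np.savez('pics/w7.npz',**s);save('w7',s['img']);print(monitor.sense()['position'],monitor.sense()['orientation'])
E
```

```text
[ 0.52967857 -0.26205985  0.22691689] [-179.98731766   -0.83946027   -8.06761516]
```

View pics/w7.png

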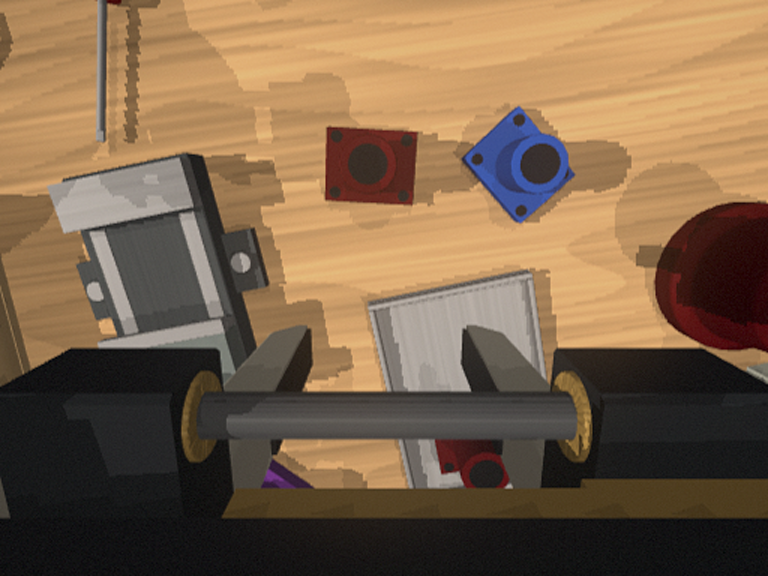

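The red bench cap is square-on, its boss top at (369,164); the blue look-alike is at (540,160).

```bash
python3 - <<'E'
from h import *
s=dict(np.load('pics/w7.npz'))
f=lambda x,y,z:atz(s,x/1.5,y/1.5,z).round(4)
b=f(369,164,.062);print(b,f(348,164,.062),f(390,164,.062))
go(b[0],b[1],.05,-8)
E
```

```text
[ 0.6081 -0.261   0.062 ] [ 0.6101 -0.2468  0.062 ] [ 0.6062 -0.2751  0.062 ]
shift [ 0.0749 -0.012   0.178 ] turn -0.07 rows>= 4
```

Request:
play_rows:
  targets:
    - [[0.04, -0.006, 0.02, 0, 0.65], [0.075, -0.012, 0.06, 0, 0.65], [0.075, -0.012, 0.11, 0, 0.65], [0.075, -0.012, 0.15, 0, 0.65], [0.075, -0.012, 0.17, 0, 0.65], [0.075, -0.012, 0.177, 0, 0.65], [0.075, -0.012, 0.177, 0, 0.65], [0.075, -0.012, 0.177, 0, 0.3], [0.075, -0.012, 0.177, 0, 0.3], [0.075, -0.012, 0.177, 0, 0.3]]

```text
time_s: 13.75
position: [0.6089, -0.2609, 0.0526]
orientation: [-180.0, -1.0, -8.1]
contact_force: [0.3, 3.7, 3.5]
opening: 0.443
```

Request:
play_rows:
  targets:
    - [[0, 0, 0, 0, 0.3], [0, 0, -0.01, 0, 0.3], [0, 0, -0.05, 0, 0.3], [0, 0, -0.1, 0, 0.3], [0, 0, -0.14, 0, 0.3], [0, 0, -0.14, 0, 0.3]]

```text
time_s: 14.35
position: [0.609, -0.262, 0.1993]
orientation: [179.9, -1.5, -8.1]
contact_force: [-0.8, -0.5, -2.5]
opening: 0.424
```

```bash
python3 - <<'E'
from h import *
s=snapshot('wrist');np.savez('pics/w8.npz',**s);save('w8',s['img']);print(monitor.sense()['position'],monitor.sense()['orientation'])
go(.444,-.314,.19,3.8)
E
```

```text
[ 0.60766579 -0.26138296  0.19615062] [179.93491195  -1.28669847  -8.09155308]
shift [-0.1547  0.0751  0.0028] turn -11.89 rows>= 4
```

View pics/w8.png

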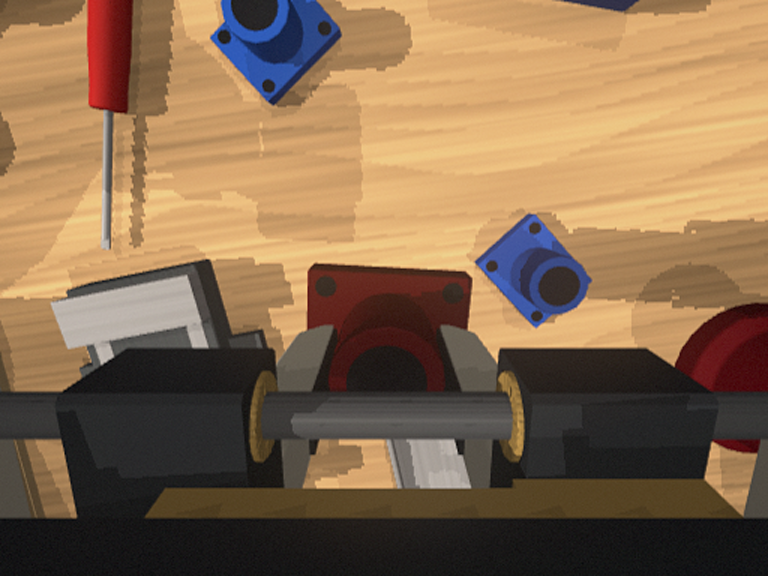

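The bench cap is held (boss at (387,370)). Moving it over the tray's far half.

Request:
play_rows:
  targets:
    - [[-0.04, 0.02, 0, -6, 0.3], [-0.08, 0.04, 0, -12, 0.3], [-0.12, 0.06, 0, -12, 0.3], [-0.155, 0.075, 0, -12, 0.3], [-0.155, 0.075, 0.01, -12, 0.3], [-0.155, 0.075, 0.05, -12, 0.3], [-0.155, 0.075, 0.08, -12, 0.3], [-0.155, 0.075, 0.1, -12, 0.3], [-0.155, 0.075, 0.1, -12, 0.3]]

```text
time_s: 15.3
position: [0.4443, -0.3128, 0.0893]
orientation: [179.9, -0.9, 3.9]
contact_force: [-0.6, 0.4, -2.7]
opening: 0.423
```

```bash
python3 - <<'E'
from h import *
s=snapshot('wrist');np.savez('pics/w9.npz',**s);save('w9',s['img']);print(monitor.sense()['position'],monitor.sense()['orientation'])
s=snapshot('side');save('s9',s['img'][100:292,240:496],3)
go(.443,-.314,.061,3.8)
E
```

```text
[ 0.44492823 -0.31328734  0.09092787] [179.81902392  -1.03627367   3.93449165]
shift [-0.0032 -0.0001  0.0311] turn 0.13 rows>= 1
```

View pics/w9.png

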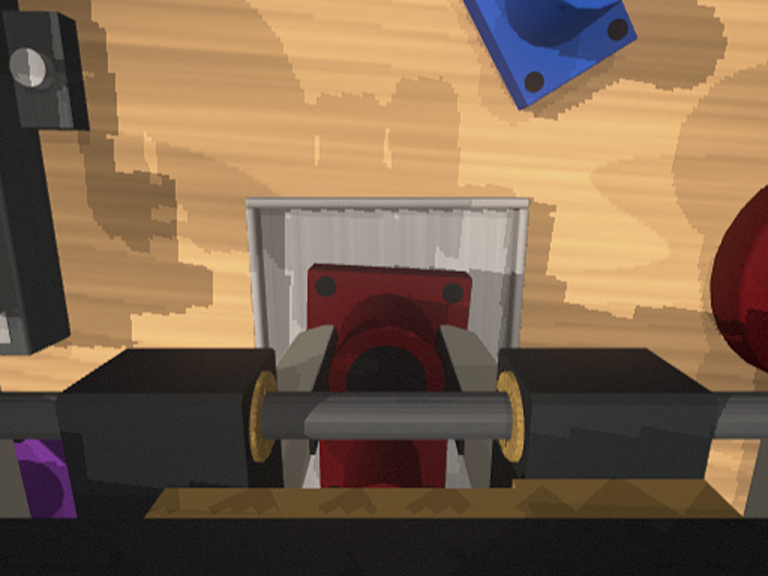

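View pics/s9.png

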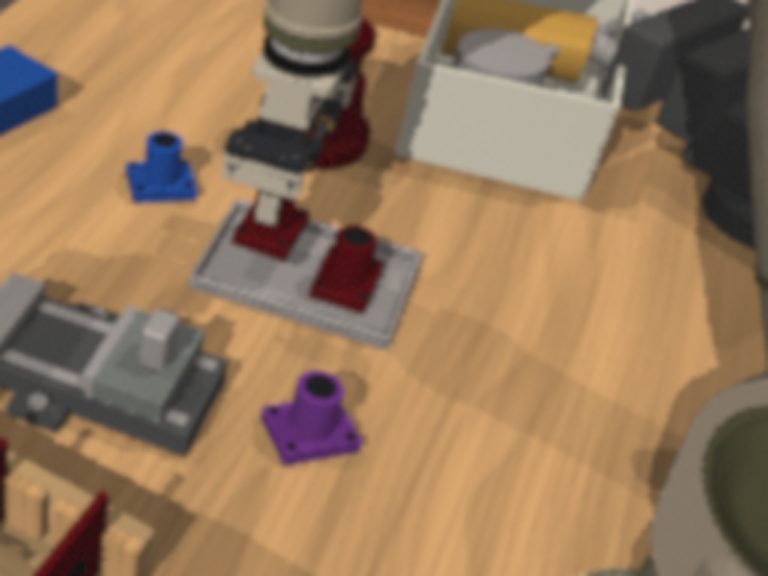

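Both caps are over the tray without overlap. Lowering.

Request:
play_rows:
  targets:
    - [[0, 0, 0.015, 0, 0.3], [0, 0, 0.025, 0, 0.3], [0, 0, 0.03, 0, 0.3], [0, 0, 0.032, 0, 0.3], [0, 0, 0.034, 0, 0.3], [0, 0, 0.034, 0, 0.3]]

```text
time_s: 16.0
position: [0.4464, -0.3139, 0.0583]
orientation: [179.7, -1.2, 3.9]
contact_force: [-1.3, 0.3, -4.2]
opening: 0.428
```

Request:
play_rows:
  targets:
    - [[0, 0, 0.001, 0, 0.3], [0, 0, 0.002, 0, 0.3], [0, 0, 0.002, 0, 0.3]]

```text
time_s: 16.3
position: [0.4467, -0.3141, 0.0576]
orientation: [179.7, -1.2, 3.9]
contact_force: [-1.4, 1.7, 11.4]
opening: 0.422
```

Request:
play_rows:
  targets:
    - [[0, 0, 0, 0, 0.65], [0, 0, 0, 0, 0.65], [0, 0, -0.01, 0, 0.65], [0, 0, -0.05, 0, 0.65], [0, 0, -0.1, 0, 0.65], [0, 0, -0.14, 0, 0.65], [0, 0, -0.14, 0, 0.65], [0, 0, -0.14, 0, 0.65]]

```text
time_s: 17.1
position: [0.4439, -0.3139, 0.1989]
orientation: [179.6, -1.3, 3.9]
contact_force: [-0.9, 0.5, -0.2]
opening: 0.652
```

```bash
python3 - <<'E'
from h import *
s=snapshot('side');save('s10',s['img'][100:292,240:496],3)
go(.4615,-.0858,.18,4)
E
```

```text
shift [ 0.0333 -0.226   0.0171] turn -0.08 rows>= 5
```

View pics/s10.png

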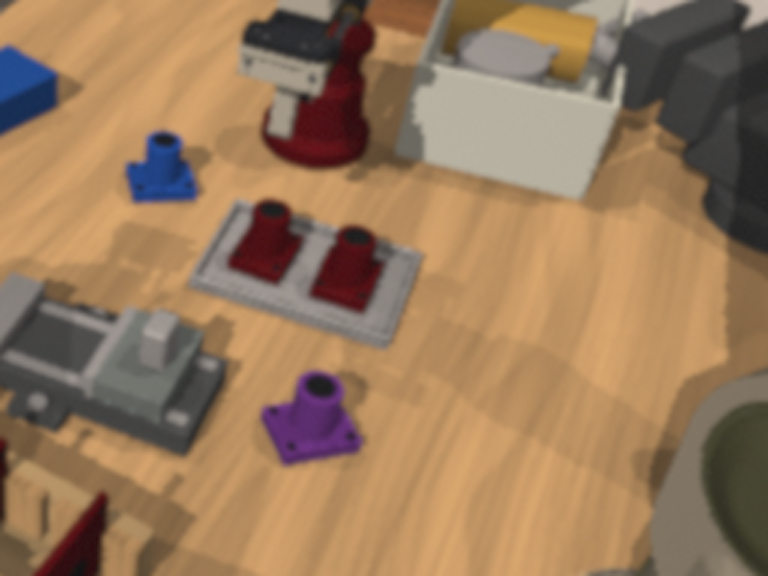

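Both red caps stand in the tray, boss tops at (272,210) and (356,237) in the crop. Now I shut the vise.

Request:
play_rows:
  targets:
    - [[0.006, -0.045, 0, 0, 0.65], [0.012, -0.09, 0, 0, 0.65], [0.02, -0.135, 0, 0, 0.65], [0.028, -0.18, 0, 0, 0.65], [0.033, -0.21, 0.01, 0, 0.65], [0.033, -0.226, 0.03, 0, 0.65], [0.033, -0.226, 0.06, 0, 0.65], [0.033, -0.226, 0.07, 0, 0.65], [0.033, -0.226, 0.07, 0, 0.65]]

```text
time_s: 18.05
position: [0.461, -0.086, 0.1251]
orientation: [179.7, -0.9, 3.9]
contact_force: [-0.4, -0.3, 0.0]
opening: 0.65
```

```bash
python3 - <<'E'
from h import *
s=snapshot('wrist');save('w11',s['img']);print(monitor.sense()['orientation'])
go(.4615,-.0858,.083,4)
E
```

```text
[179.68562101  -1.03799188   3.89036786]
shift [-0.0008 -0.0008  0.0432] turn -0.11 rows>= 1
```

View pics/w11.png

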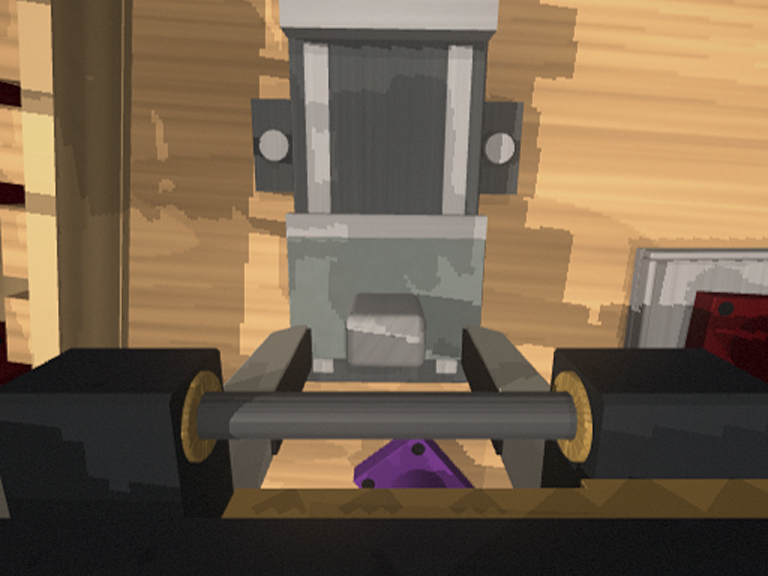

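Request:
play_rows:
  grip_force: 30
  targets:
    - [[0, 0, 0.02, 0, 0.65], [0, 0, 0.042, 0, 0.65], [0, 0, 0.042, 0, 0.65], [0, 0, 0.042, 0, 0.2], [0, 0, 0.042, 0, 0.2], [0, 0, 0.042, 0, 0.2], [0, 0, 0.042, 0, 0.2]]

```text
time_s: 18.8
position: [0.4627, -0.0857, 0.0851]
orientation: [179.7, -1.1, 3.9]
contact_force: [-2.6, -1.0, 11.4]
opening: 0.361
```

Request:
play_rows:
  targets:
    - [[0.01, 0, 0, 0, 0.2], [0.02, 0, 0, 0, 0.2], [0.03, 0, 0, 0, 0.2], [0.04, 0, 0, 0, 0.2], [0.05, 0, 0, 0, 0.2], [0.06, 0, 0, 0, 0.2], [0.07, 0, 0, 0, 0.2], [0.078, 0, 0, 0, 0.2], [0.08, 0, 0, 0, 0.2], [0.08, 0, 0, 0, 0.2]]

```text
time_s: 19.8
position: [0.5401, -0.0812, 0.0853]
orientation: [179.7, -0.8, 3.8]
contact_force: [-2.2, -4.3, -21.6]
opening: 0.366
```

Request:
play_rows:
  targets:
    - [[0.002, 0, 0, 0, 0.2], [0.004, 0, 0, 0, 0.2], [0.006, 0, 0, 0, 0.2], [0.006, 0, 0, 0, 0.2]]

```text
time_s: 20.2
position: [0.5459, -0.0809, 0.0852]
orientation: [179.7, -0.8, 3.8]
contact_force: [-3.0, -1.9, -11.2]
opening: 0.361
```

Request:
play_rows:
  targets:
    - [[0.002, 0, 0, 0, 0.2], [0.004, 0, 0, 0, 0.2], [0.005, 0, 0, 0, 0.2], [0.005, 0, 0, 0, 0.2]]

```text
time_s: 20.6
position: [0.551, -0.0806, 0.0853]
orientation: [179.7, -0.8, 3.8]
contact_force: [-2.5, -2.2, -11.9]
opening: 0.363
```

Request:
play_rows:
  targets:
    - [[0.001, 0, 0, 0, 0.2], [0.002, 0, 0, 0, 0.2], [0.003, 0, 0, 0, 0.2], [0.003, 0, 0, 0, 0.2]]

```text
time_s: 21.0
position: [0.5522, -0.0805, 0.0852]
orientation: [179.7, -0.6, 3.8]
contact_force: [-8.9, -2.0, -5.4]
opening: 0.363
```

Request:
play_rows:
  targets:
    - [[0.002, 0, 0, 0, 0.2], [0.003, 0, 0, 0, 0.2], [0.003, 0, 0, 0, 0.2]]

```text
time_s: 21.3
position: [0.5523, -0.0805, 0.0852]
orientation: [179.7, -0.3, 3.8]
contact_force: [-11.4, -2.4, -1.7]
opening: 0.366
```

Request:
play_rows:
  targets:
    - [[0, 0, 0, 0, 0.6], [0, 0, 0, 0, 0.6], [0, 0, -0.03, 0, 0.6], [0, 0, -0.08, 0, 0.6], [0, 0, -0.13, 0, 0.6], [0, 0, -0.17, 0, 0.6], [0, 0, -0.17, 0, 0.6], [0, 0, -0.17, 0, 0.6]]

```text
time_s: 22.1
position: [0.5529, -0.0795, 0.257]
orientation: [179.7, -0.6, 3.8]
contact_force: [0.3, -0.5, -0.7]
opening: 0.601
```

```bash
python3 - <<'E'
from h import *
s=snapshot('top');np.savez('pics/t12.npz',**s);save('t12',s['img'][150:290,80:290],3.6)
s=snapshot('wrist');save('w12',s['img'])
go(.54,.06,.28,85)
E
```

```text
shift [-0.0021 -0.1398 -0.026 ] turn -81.2 rows>= 10
```

View pics/w12.png

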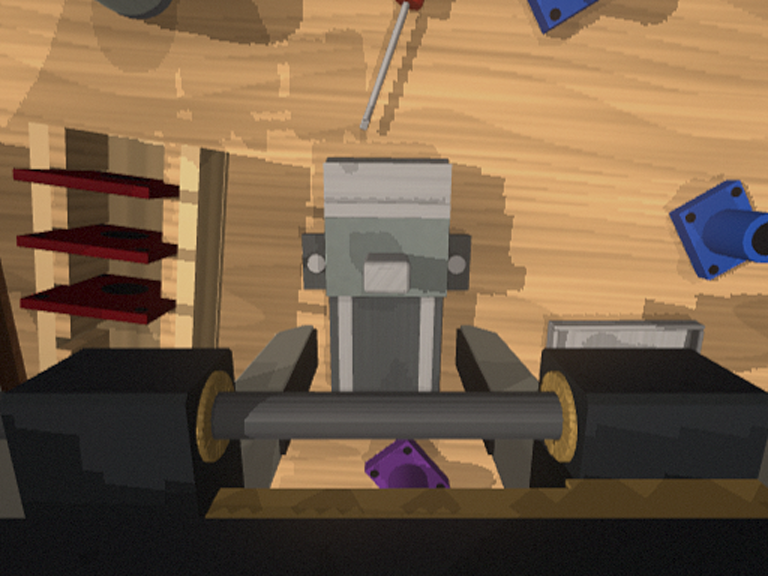

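The jaw is against the fixed jaw with no gap (seam at row 217). Next, the rack.

Request:
play_rows:
  targets:
    - [[-0.005, -0.015, -0.02, -8.5, 0.4], [-0.01, -0.03, -0.03, -17, 0.4], [-0.015, -0.045, -0.04, -25.5, 0.4], [-0.02, -0.06, -0.05, -34, 0.4], [-0.025, -0.075, -0.05, -42.5, 0.4], [-0.03, -0.09, -0.06, -51, 0.4], [-0.033, -0.1, -0.06, -59.5, 0.4], [-0.035, -0.11, -0.06, -68, 0.4], [-0.035, -0.115, -0.06, -76, 0.4], [-0.035, -0.12, -0.06, -81.5, 0.4]]

```text
time_s: 23.2
position: [0.508, 0.0386, 0.3124]
orientation: [179.8, 0.2, 85.7]
contact_force: [0.6, -0.2, 0.3]
opening: 0.399
```

Request:
play_rows:
  targets:
    - [[0, 0, 0, 0, 0.4], [0, 0, 0, 0, 0.4]]

```text
time_s: 23.4
position: [0.5077, 0.0385, 0.3111]
orientation: [179.9, 0.2, 85.5]
contact_force: [-0.1, 0.0, 0.6]
opening: 0.397
```

```bash
python3 - <<'E'
from h import *
s=snapshot('wrist');np.savez('pics/w13.npz',**s);save('w13',s['img']);print(monitor.sense()['position'],monitor.sense()['orientation'])
E
```

```text
[0.50783333 0.03835828 0.31141266] [179.89077039   0.22126465  85.50522741]
```

View pics/w13.png

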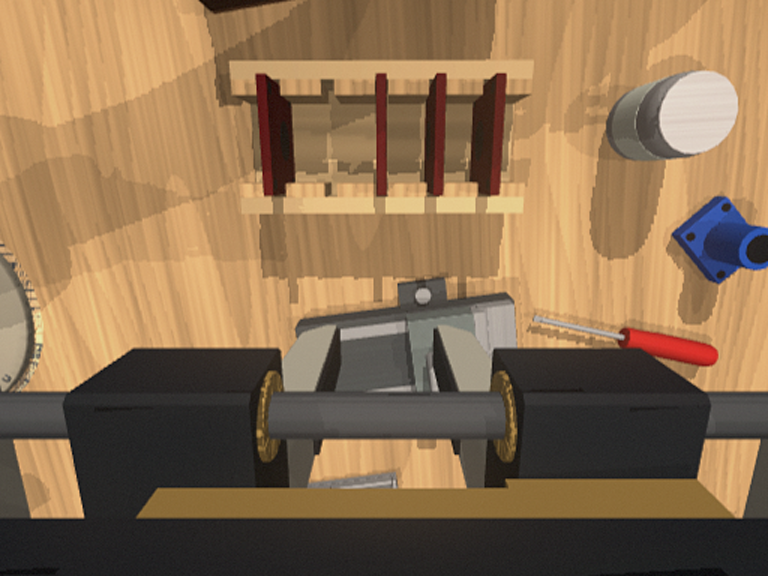

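View pics/t12.png

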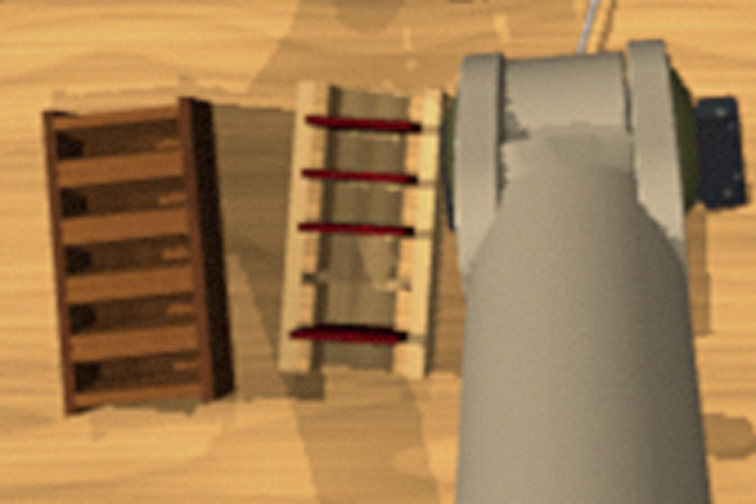

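The rack is aligned with the image. Plate upper edges are at columns 262, 381, 441 and 500 (rows 74–195), and the second groove from the left is empty.

```bash
python3 - <<'E'
from h import *
s=dict(np.load('pics/w13.npz'))
f=lambda x,y,z:atz(s,x/1.5,y/1.5,z)
# red-mask top edges via colour
im=s['img'].astype(int)
pts=[]
for n,(a,b) in dict(A=((261,74),(267,195)),B=((381,73),(382,196)),C=((440,73),(438,196)),D=((500,73),(495,196))).items():
    p,q=f(*a,.098),f(*b,.098); c=(p+q)/2; pts.append(c)
    print(n,p.round(4),q.round(4),'c',c.round(4),np.linalg.norm(p-q).round(4),'yaw',np.degrees(np.arctan2(-(p-q)[0],(p-q)[1])).round(2))
for i in range(3): print(np.linalg.norm(pts[i+1]-pts[i]))
print('rack corners',f(230,61,.06),f(533,61,.06),f(242,213,.06),f(523,213,.06))
E
```

```text
A [0.4259 0.1835 0.098 ] [0.4175 0.0953 0.098 ] c [0.4217 0.1394 0.098 ] 0.0885 yaw -5.39
B [0.5151 0.1772 0.098 ] [0.5086 0.0874 0.098 ] c [0.5119 0.1323 0.098 ] 0.09 yaw -4.13
C [0.559  0.1738 0.098 ] [0.5531 0.0839 0.098 ] c [0.5561 0.1289 0.098 ] 0.09 yaw -3.75
D [0.6036 0.1703 0.098 ] [0.5984 0.0804 0.098 ] c [0.601  0.1254 0.098 ] 0.0901 yaw -3.35
0.0904682078270043
0.04430212319352645
0.045097845391051196
rack corners [0.39276585 0.20351436 0.06      ] [0.64048955 0.18427043 0.06      ] [0.38302884 0.08050982 0.06      ] [0.63212445 0.06098864 0.06      ]
```

Request:
play_rows:
  targets:
    - [[0.05, 0, -0.01, 0, 0.35], [0.1, 0, -0.02, -3, 0.35], [0.15, 0, -0.03, -6, 0.35], [0.19, 0, -0.03, -9, 0.35], [0.2, 0, -0.03, -9.3, 0.35], [0.2, 0, -0.03, -9.3, 0.35], [0.2, 0, -0.03, -9.3, 0.35]]

```text
time_s: 24.15
position: [0.5235, 0.2362, 0.34]
orientation: [180.0, 0.3, 94.7]
contact_force: [0.8, -0.7, 0.2]
opening: 0.352
```

```bash
python3 - <<'E'
from h import *
s=snapshot('wrist');np.savez('pics/w14.npz',**s);save('w14',s['img']);print(monitor.sense()['position'],monitor.sense()['orientation'])
E
```

```text
[0.52366372 0.23575391 0.34014716] [179.96849205   0.32266754  94.62546358]
```

View pics/w14.png

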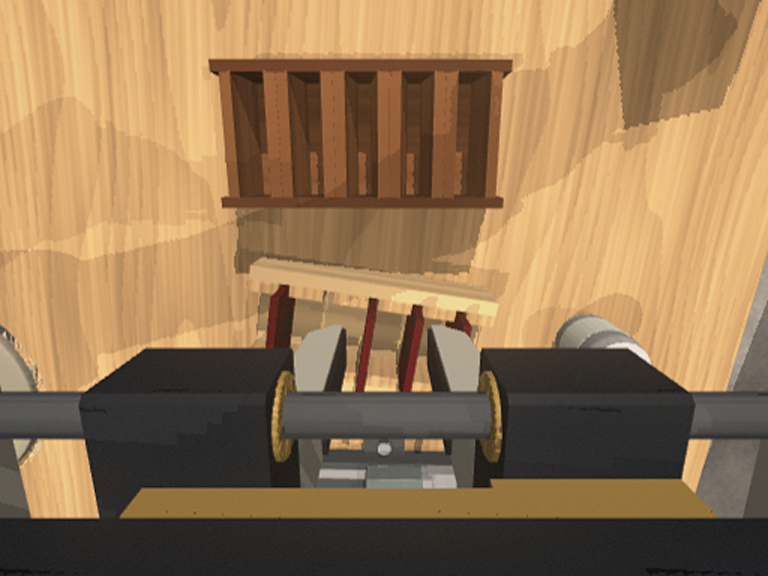

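The cradle is aligned, its upper corners at (209,60), (513,60), (222,207) and (503,207), with five empty grooves.

```bash
python3 - <<'E'
from h import *
s=dict(np.load('pics/w14.npz'))
f=lambda x,y,z:atz(s,x/1.5,y/1.5,z)
P=[f(*a,.065) for a in((209,60),(513,60),(503,207),(222,207))]
for p in P:print(p.round(4))
c=np.mean(P,0);a=(P[1]-P[0]+P[2]-P[3])/2;b=(P[0]-P[3]+P[1]-P[2])/2
print(c,np.linalg.norm(a),np.linalg.norm(b),np.degrees(np.arctan2(a[1],a[0])),np.degrees(np.arctan2(-b[0],b[1])))
t=np.arctan2(a[1],a[0])
for g in(-.1,-.05,0,.05,.1):
    q=c+np.array([g*np.cos(t),g*np.sin(t),0]);q[2]=.065;print(g,q.round(4),(proj(s,q)*1.5).round(0))
go(.601,.1254,.2,85.6)
E
```

```text
[0.3572 0.3844 0.065 ]
[0.6203 0.4059 0.065 ]
[0.6302 0.2802 0.065 ]
[0.3671 0.2587 0.065 ]
[0.49369342 0.33229409 0.065     ] 0.26399442180774996 0.12605644666419843 4.669884144069246 4.495653482061158
-0.1 [0.394  0.3242 0.065 ] [251. 136.]
-0.05 [0.4439 0.3282 0.065 ] [307. 136.]
0 [0.4937 0.3323 0.065 ] [362. 136.]
0.05 [0.5435 0.3364 0.065 ] [417. 136.]
0.1 [0.5934 0.3404 0.065 ] [472. 136.]
shift [-0.1154  0.0681  0.1408] turn 9.03 rows>= 4
```

Request:
play_rows:
  grip_force: 35
  targets:
    - [[-0.04, 0.025, 0.03, 4, 0.33], [-0.08, 0.05, 0.07, 9, 0.33], [-0.115, 0.068, 0.11, 9, 0.33], [-0.115, 0.068, 0.14, 9, 0.33], [-0.115, 0.068, 0.15, 9, 0.33], [-0.115, 0.068, 0.15, 9, 0.33], [-0.115, 0.068, 0.15, 9, 0.33]]

```text
time_s: 24.9
position: [0.6009, 0.1269, 0.1925]
orientation: [179.9, 0.2, 85.7]
contact_force: [-0.1, 0.1, 0.6]
opening: 0.331
```

```bash
python3 - <<'E'
from h import *
s=snapshot('wrist');save('w15',s['img']);print(monitor.sense()['position'],monitor.sense()['orientation'])
go(.601,.1254,.093,85.6)
E
```

```text
[0.60116571 0.12727316 0.19303215] [179.78092471   0.23210832  85.69133726]
shift [-0.0015 -0.0004  0.1   ] turn 0.09 rows>= 3
```

View pics/w15.png

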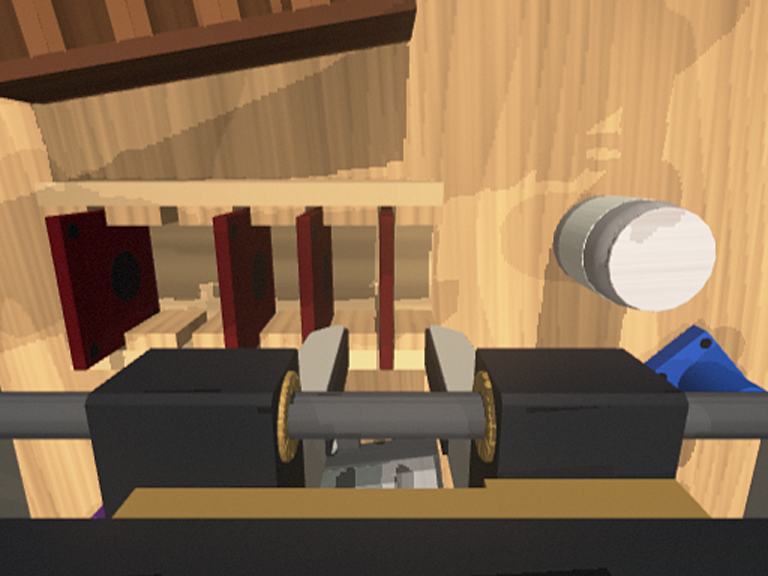

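Plate D (column 386) is centred between the fingers.

Request:
play_rows:
  targets:
    - [[0, 0, 0.04, 0, 0.33], [0, 0, 0.08, 0, 0.33], [0, 0, 0.1, 0, 0.33], [0, 0, 0.1, 0, 0.33], [0, 0, 0.1, 0, 0.0], [0, 0, 0.1, 0, 0.0], [0, 0, 0.1, 0, 0.0], [0, 0, 0.1, 0, 0.0]]

```text
time_s: 25.75
position: [0.6015, 0.1272, 0.0946]
orientation: [179.7, 0.2, 85.7]
contact_force: [-3.6, -0.4, 11.0]
opening: 0.081
```

Request:
play_rows:
  targets:
    - [[0, 0, -0.01, 0, 0], [0, 0, -0.03, 0, 0], [0, 0, -0.06, 0, 0], [0, 0, -0.1, 0, 0], [0, 0, -0.13, 0, 0], [0, 0, -0.135, 0, 0], [0, 0, -0.135, 0, 0], [0, 0, -0.135, 0, 0]]

```text
time_s: 26.55
position: [0.6002, 0.1271, 0.2285]
orientation: [179.8, 0.3, 85.7]
contact_force: [0.7, -0.6, -3.7]
opening: 0.082
```

```bash
python3 - <<'E'
from h import *
s=snapshot('wrist');save('w16',s['img']);print(monitor.sense()['position'],monitor.sense()['orientation'])
go(.5934,.3404,.228,94.6)
E
```

```text
[0.60011066 0.12719206 0.2280873 ] [179.85789077   0.27162034  85.67613316]
shift [ 0.2121 -0.0228 -0.001 ] turn -8.92 rows>= 5
```

View pics/w16.png

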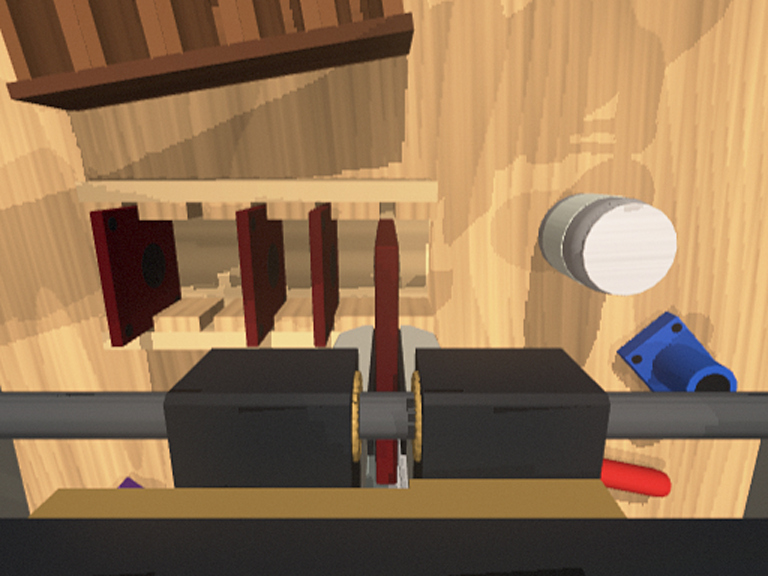

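Plate D hangs straight in the fingers (column 386). Moving over the cradle's +100 groove.

Request:
play_rows:
  targets:
    - [[0.04, -0.005, 0, -3, 0], [0.08, -0.01, 0, -6, 0], [0.12, -0.014, 0, -9, 0], [0.16, -0.018, 0, -9, 0], [0.2, -0.022, 0, -9, 0], [0.213, -0.023, 0, -9, 0], [0.213, -0.023, 0, -9, 0], [0.213, -0.023, 0, -9, 0]]

```text
time_s: 27.4
position: [0.593, 0.34, 0.2255]
orientation: [-180.0, 0.4, 94.7]
contact_force: [0.4, -0.8, -4.4]
opening: 0.084
```

```bash
python3 - <<'E'
from h import *
s=snapshot('wrist');save('w17',s['img']);print(monitor.sense()['position'],monitor.sense()['orientation'])
go(.5934,.3415,.10,94.6)
s=snapshot('side');save('s17',s['img'][220:384,80:340],3)
E
```

```text
[0.59340773 0.33926441 0.22578423] [179.99089866   0.41789379  94.59886478]
shift [0.0031 0.0002 0.1258] turn -0.0 rows>= 3
```

View pics/w17.png

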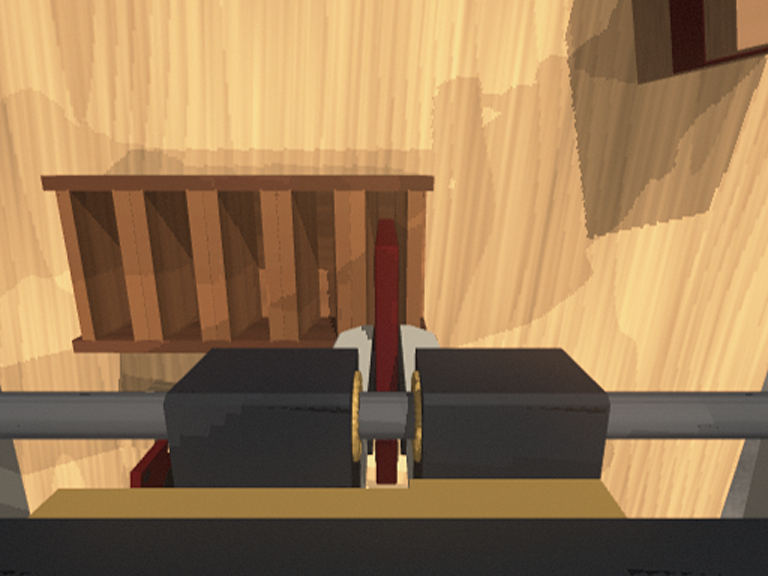

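View pics/s17.png

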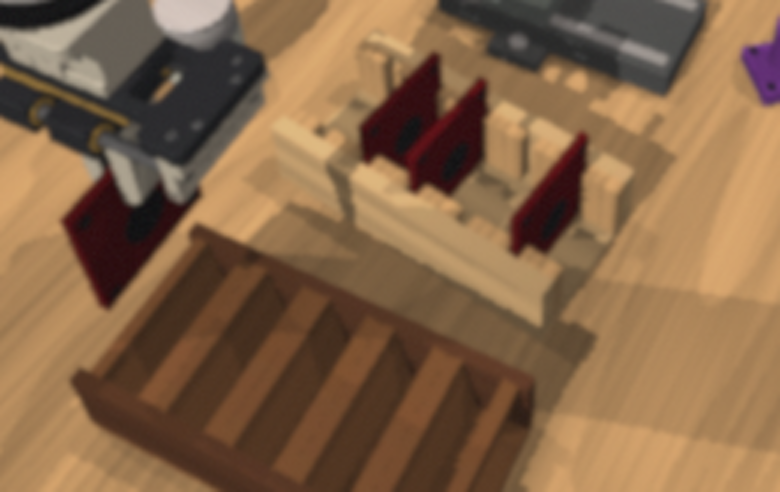

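The plate lines up with the rightmost groove (column 386, between ridges at about 365 and 408). Lowering gently.

Request:
play_rows:
  targets:
    - [[0.002, 0, 0.025, 0, 0], [0.002, 0, 0.05, 0, 0], [0.002, 0, 0.07, 0, 0], [0.002, 0, 0.085, 0, 0], [0.002, 0, 0.1, 0, 0], [0.002, 0, 0.11, 0, 0], [0.002, 0, 0.118, 0, 0], [0.002, 0, 0.123, 0, 0], [0.002, 0, 0.126, 0, 0], [0.002, 0, 0.126, 0, 0]]

```text
time_s: 28.5
position: [0.5937, 0.3403, 0.1001]
orientation: [180.0, 0.4, 94.6]
contact_force: [-0.4, -0.2, -2.5]
opening: 0.082
```

Request:
play_rows:
  targets:
    - [[0, 0, 0.002, 0, 0], [0, 0, 0.004, 0, 0], [0, 0, 0.005, 0, 0], [0, 0, 0.005, 0, 0]]

```text
time_s: 28.9
position: [0.594, 0.3403, 0.0967]
orientation: [179.9, 0.4, 94.6]
contact_force: [-2.2, -3.1, 8.2]
opening: 0.081
```

It bottomed at the expected height (0.0967). Release, rise, and check.

Request:
play_rows:
  targets:
    - [[0, 0, 0, 0, 0.33], [0, 0, 0, 0, 0.33], [0, 0, 0, 0, 0.33], [0, 0, -0.02, 0, 0.33], [0, 0, -0.06, 0, 0.33], [0, 0, -0.1, 0, 0.33], [0, 0, -0.13, 0, 0.33], [0, 0, -0.13, 0, 0.33], [0, 0, -0.13, 0, 0.33]]

```text
time_s: 29.8
position: [0.5939, 0.3411, 0.2271]
orientation: [179.8, 0.4, 94.5]
contact_force: [0.2, -0.7, -0.6]
opening: 0.328
```

```bash
python3 - <<'E'
from h import *
s=snapshot('wrist');save('w18',s['img']);print(monitor.sense()['position'],monitor.sense()['orientation'])
go(.5561,.1307,.2,85.6)
E
```

```text
[0.59346819 0.34076439 0.22596332] [179.90589091   0.43623072  94.54131337]
shift [-0.2062 -0.0539  0.0274] turn 8.94 rows>= 5
```

View pics/w18.png

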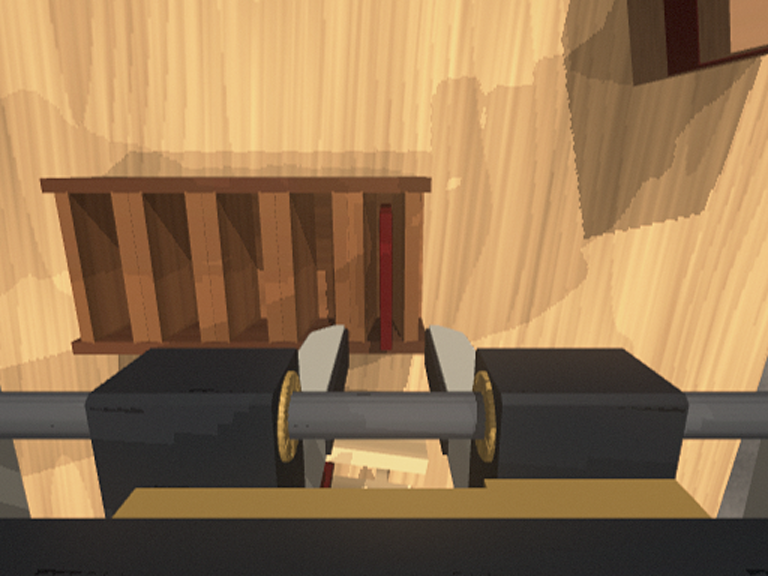

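Plate D is seated upright (column 386). Next is plate C.

Request:
play_rows:
  targets:
    - [[-0.045, -0.01, 0, 3, 0.33], [-0.09, -0.022, 0, 6, 0.33], [-0.135, -0.035, 0, 9, 0.33], [-0.18, -0.047, 0.01, 9, 0.33], [-0.206, -0.054, 0.02, 9, 0.33], [-0.206, -0.054, 0.03, 9, 0.33], [-0.206, -0.054, 0.03, 9, 0.33], [-0.206, -0.054, 0.03, 9, 0.33]]

```text
time_s: 30.65
position: [0.5559, 0.1323, 0.1968]
orientation: [179.9, 0.4, 85.6]
contact_force: [0.2, 0.3, -0.6]
opening: 0.329
```

```bash
python3 - <<'E'
from h import *
s=snapshot('wrist');save('w19',s['img'],1);print(monitor.sense()['position'],monitor.sense()['orientation'])
go(.5563,.130,.094,85.6)
E
```

```text
[0.55606332 0.13255963 0.19718014] [179.87234342   0.36649932  85.65464414]
shift [-0.0019  0.0002  0.1032] turn 0.05 rows>= 3
```

View pics/w19.png

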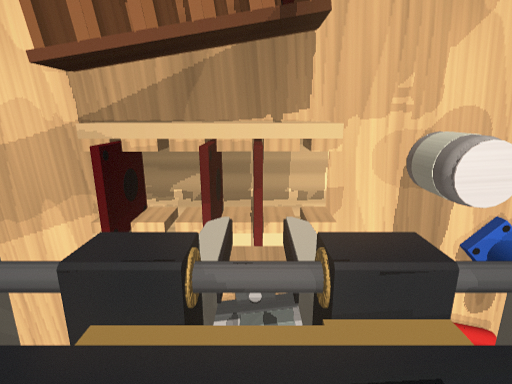

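Plate C is centred (column 258).

Request:
play_rows:
  targets:
    - [[-0.002, 0, 0.04, 0, 0.33], [-0.002, 0, 0.08, 0, 0.33], [-0.002, 0, 0.103, 0, 0.33], [-0.002, 0, 0.103, 0, 0.33], [-0.002, 0, 0.103, 0, 0.0], [-0.002, 0, 0.103, 0, 0.0], [-0.002, 0, 0.103, 0, 0.0], [-0.002, 0, 0.103, 0, 0.0]]

```text
time_s: 31.5
position: [0.5565, 0.1302, 0.0956]
orientation: [179.8, 0.3, 85.6]
contact_force: [-1.2, -0.5, 6.3]
opening: 0.082
```

Request:
play_rows:
  targets:
    - [[0, 0, -0.01, 0, 0], [0, 0, -0.03, 0, 0], [0, 0, -0.06, 0, 0], [0, 0, -0.1, 0, 0], [0, 0, -0.13, 0, 0], [0, 0, -0.135, 0, 0], [0, 0, -0.135, 0, 0], [0, 0, -0.135, 0, 0]]

```text
time_s: 32.3
position: [0.5553, 0.1304, 0.2295]
orientation: [179.9, 0.4, 85.6]
contact_force: [0.0, -0.1, -3.5]
opening: 0.082
```

```bash
python3 - <<'E'
from h import *
print(monitor.sense()['position'],monitor.sense()['orientation'])
go(.5435,.3372,.228,94.6)
E
```

```text
[0.55531112 0.13035235 0.22951493] [179.86386922   0.38353467  85.62961068]
shift [ 2.054e-01 -2.750e-02  1.000e-04] turn -8.97 rows>= 5
```

Request:
play_rows:
  targets:
    - [[0.04, -0.005, 0, -3, 0], [0.08, -0.011, 0, -6, 0], [0.12, -0.017, 0, -9, 0], [0.16, -0.022, 0, -9, 0], [0.195, -0.027, 0, -9, 0], [0.206, -0.0275, 0, -9, 0], [0.206, -0.0275, 0, -9, 0], [0.206, -0.0275, 0, -9, 0]]

```text
time_s: 33.1
position: [0.5434, 0.3362, 0.2265]
orientation: [-180.0, 0.5, 94.6]
contact_force: [-0.1, -0.2, -3.6]
opening: 0.082
```

```bash
python3 - <<'E'
from h import *
s=snapshot('wrist');save('w20',s['img'],1);print(monitor.sense()['position'],monitor.sense()['orientation'])
go(.5435,.3375,.101,94.6)
E
```

```text
[0.5437784  0.33574781 0.22691822] [-179.98936999    0.526339     94.54522246]
shift [ 2.900e-03 -1.000e-04  1.259e-01] turn -0.05 rows>= 3
```

View pics/w20.png

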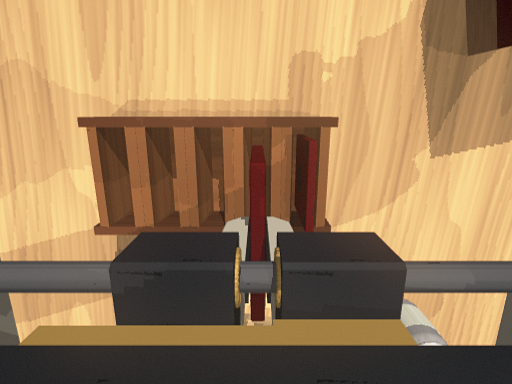

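The plate is over the second groove from the right (column 258), and D stands at column 308. Lowering.

Request:
play_rows:
  targets:
    - [[0.002, 0, 0.025, 0, 0], [0.002, 0, 0.05, 0, 0], [0.002, 0, 0.07, 0, 0], [0.002, 0, 0.085, 0, 0], [0.002, 0, 0.1, 0, 0], [0.002, 0, 0.11, 0, 0], [0.002, 0, 0.118, 0, 0], [0.002, 0, 0.123, 0, 0], [0.002, 0, 0.126, 0, 0], [0.002, 0, 0.126, 0, 0]]

```text
time_s: 34.15
position: [0.5436, 0.3367, 0.1009]
orientation: [-180.0, 0.5, 94.6]
contact_force: [0.2, -0.8, -4.0]
opening: 0.078
```

Request:
play_rows:
  targets:
    - [[0, 0, 0.002, 0, 0], [0, 0, 0.004, 0, 0], [0, 0, 0.005, 0, 0], [0, 0, 0.005, 0, 0]]

```text
time_s: 34.55
position: [0.5441, 0.3367, 0.0976]
orientation: [179.9, 0.5, 94.5]
contact_force: [-2.1, -3.1, 10.9]
opening: 0.084
```

Bottomed at 0.0976 as expected.

Request:
play_rows:
  targets:
    - [[0, 0, 0, 0, 0.33], [0, 0, 0, 0, 0.33], [0, 0, 0, 0, 0.33], [0, 0, -0.02, 0, 0.33], [0, 0, -0.06, 0, 0.33], [0, 0, -0.1, 0, 0.33], [0, 0, -0.13, 0, 0.33], [0, 0, -0.13, 0, 0.33], [0, 0, -0.13, 0, 0.33]]

```text
time_s: 35.45
position: [0.5439, 0.3378, 0.2279]
orientation: [179.8, 0.5, 94.5]
contact_force: [0.4, 0.2, -0.0]
opening: 0.327
```

```bash
python3 - <<'E'
from h import *
s=snapshot('wrist');save('w21',s['img'],1);print(monitor.sense()['position'],monitor.sense()['orientation'])
go(.5120,.1338,.197,85.6)
E
```

```text
[0.54359892 0.3374582  0.22690741] [179.93698233   0.56467621  94.52466099]
shift [-0.2002 -0.0476  0.0318] turn 8.92 rows>= 5
```

View pics/w21.png

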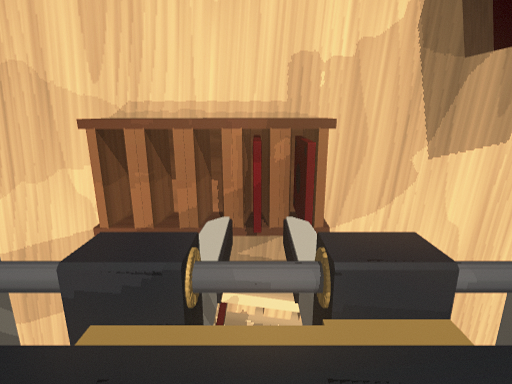

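Plates C and D are both seated (columns 257 and 306). Next is plate B.

Request:
play_rows:
  targets:
    - [[-0.045, -0.01, 0, 3, 0.33], [-0.09, -0.02, 0, 6, 0.33], [-0.135, -0.032, 0, 9, 0.33], [-0.18, -0.043, 0.01, 9, 0.33], [-0.2, -0.048, 0.02, 9, 0.33], [-0.202, -0.048, 0.03, 9, 0.33], [-0.202, -0.048, 0.03, 9, 0.33], [-0.202, -0.048, 0.03, 9, 0.33]]

```text
time_s: 36.3
position: [0.5117, 0.1335, 0.1983]
orientation: [179.9, 0.5, 85.6]
contact_force: [0.8, 1.4, 0.0]
opening: 0.327
```

```bash
python3 - <<'E'
from h import *
s=snapshot('wrist');save('w22',s['img'],1);print(monitor.sense()['position'],monitor.sense()['orientation'])
go(.5121,.133,.094,85.6)
E
```

```text
[0.51186163 0.13377845 0.19865256] [179.87533316   0.49491691  85.6438665 ]
shift [1.000e-04 1.000e-04 1.047e-01] turn 0.04 rows>= 3
```

View pics/w22.png

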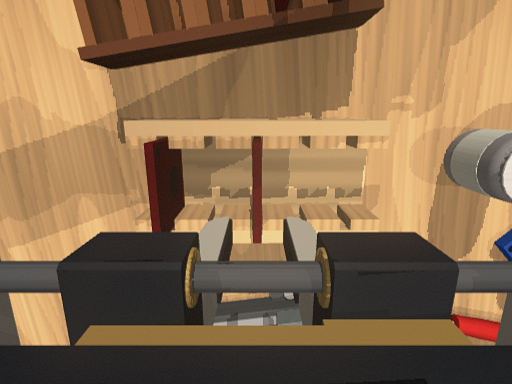

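Centred (column 257).

Request:
play_rows:
  targets:
    - [[0, 0, 0.04, 0, 0.33], [0, 0, 0.08, 0, 0.33], [0, 0, 0.105, 0, 0.33], [0, 0, 0.105, 0, 0.33], [0, 0, 0.105, 0, 0.0], [0, 0, 0.105, 0, 0.0], [0, 0, 0.105, 0, 0.0], [0, 0, 0.105, 0, 0.0]]

```text
time_s: 37.15
position: [0.5125, 0.1331, 0.0949]
orientation: [179.8, 0.5, 85.6]
contact_force: [-1.3, -1.3, 6.8]
opening: 0.083
```

Request:
play_rows:
  targets:
    - [[0, 0, -0.01, 0, 0], [0, 0, -0.03, 0, 0], [0, 0, -0.06, 0, 0], [0, 0, -0.1, 0, 0], [0, 0, -0.13, 0, 0], [0, 0, -0.135, 0, 0], [0, 0, -0.135, 0, 0], [0, 0, -0.135, 0, 0]]

```text
time_s: 37.95
position: [0.5114, 0.1335, 0.2291]
orientation: [179.8, 0.5, 85.6]
contact_force: [1.2, -0.7, -3.2]
opening: 0.086
```

```bash
python3 - <<'E'
from h import *
print(monitor.sense()['position'],monitor.sense()['orientation'])
go(.4937,.3333,.228,94.6)
E
```

```text
[0.51140978 0.13354315 0.22908209] [179.84493422   0.49854373  85.60440586]
shift [ 0.1978 -0.033  -0.0007] turn -9.0 rows>= 5
```

Seat expected at 0.0969.

Request:
play_rows:
  targets:
    - [[0.04, -0.006, 0, -3, 0], [0.08, -0.013, 0, -6, 0], [0.12, -0.02, 0, -9, 0], [0.16, -0.027, 0, -9, 0], [0.19, -0.032, 0, -9, 0], [0.199, -0.033, 0, -9, 0], [0.199, -0.033, 0, -9, 0], [0.199, -0.033, 0, -9, 0]]

```text
time_s: 38.75
position: [0.4936, 0.3329, 0.2259]
orientation: [-180.0, 0.6, 94.6]
contact_force: [0.0, -0.8, -3.6]
opening: 0.083
```

```bash
python3 - <<'E'
from h import *
s=snapshot('wrist');save('w23',s['img'],1);print(monitor.sense()['position'],monitor.sense()['orientation'])
go(.4937,.3335,.1005,94.6)
E
```

```text
[0.49389413 0.33252348 0.22627863] [-179.99694719    0.63670184   94.52552594]
shift [ 2.400e-03 -1.000e-04  1.258e-01] turn -0.07 rows>= 3
```

View pics/w23.png

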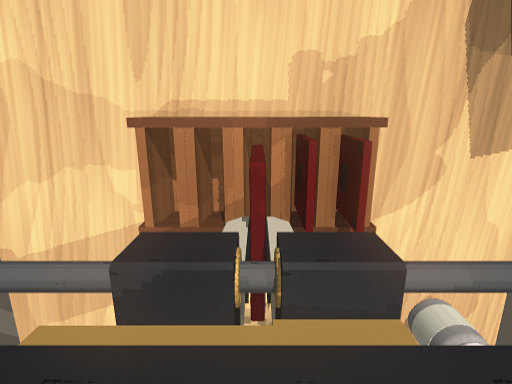

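Plate B is over the middle groove (column 258).

Request:
play_rows:
  targets:
    - [[0.002, 0, 0.025, 0, 0], [0.002, 0, 0.05, 0, 0], [0.002, 0, 0.07, 0, 0], [0.002, 0, 0.085, 0, 0], [0.002, 0, 0.1, 0, 0], [0.002, 0, 0.11, 0, 0], [0.002, 0, 0.118, 0, 0], [0.002, 0, 0.123, 0, 0], [0.002, 0, 0.126, 0, 0], [0.002, 0, 0.126, 0, 0]]

```text
time_s: 39.8
position: [0.4938, 0.3332, 0.1002]
orientation: [-180.0, 0.6, 94.5]
contact_force: [-0.3, -0.0, -3.6]
opening: 0.084
```

Request:
play_rows:
  targets:
    - [[0, 0, 0.002, 0, 0], [0, 0, 0.004, 0, 0], [0, 0, 0.005, 0, 0], [0, 0, 0.005, 0, 0]]

```text
time_s: 40.2
position: [0.4942, 0.3333, 0.097]
orientation: [179.9, 0.6, 94.5]
contact_force: [-1.8, -3.6, 13.8]
opening: 0.086
```

Request:
play_rows:
  targets:
    - [[0, 0, 0, 0, 0.33], [0, 0, 0, 0, 0.33], [0, 0, 0, 0, 0.33], [0, 0, -0.02, 0, 0.33], [0, 0, -0.06, 0, 0.33], [0, 0, -0.1, 0, 0.33], [0, 0, -0.13, 0, 0.33], [0, 0, -0.13, 0, 0.33], [0, 0, -0.13, 0, 0.33]]

```text
time_s: 41.1
position: [0.494, 0.3346, 0.2272]
orientation: [179.8, 0.6, 94.5]
contact_force: [0.7, -0.0, -0.0]
opening: 0.328
```

```bash
python3 - <<'E'
from h import *
s=snapshot('wrist');save('w24',s['img'],1);print(monitor.sense()['position'],monitor.sense()['orientation'])
go(.422,.1405,.197,85.6)
E
```

```text
[0.493675   0.33421192 0.22627836] [179.92068321   0.67730456  94.50747395]
shift [-0.1871 -0.0867  0.0314] turn 8.91 rows>= 5
```

View pics/w24.png

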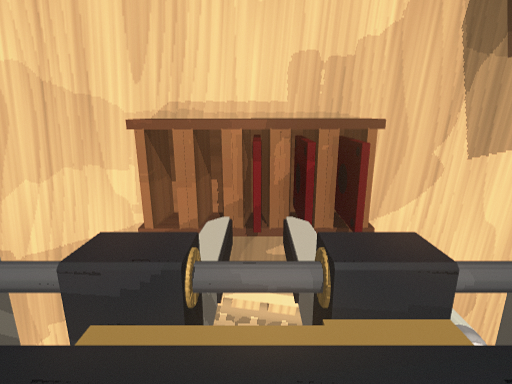

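Three plates are seated (columns 257, 305, 355). Plate A is last.

Request:
play_rows:
  targets:
    - [[-0.04, -0.017, 0, 3, 0.33], [-0.08, -0.035, 0, 6, 0.33], [-0.12, -0.054, 0, 9, 0.33], [-0.16, -0.073, 0.01, 9, 0.33], [-0.187, -0.087, 0.02, 9, 0.33], [-0.188, -0.087, 0.03, 9, 0.33], [-0.188, -0.087, 0.03, 9, 0.33], [-0.188, -0.087, 0.03, 9, 0.33]]

```text
time_s: 41.95
position: [0.4221, 0.1408, 0.1979]
orientation: [179.9, 0.6, 85.6]
contact_force: [0.0, 0.3, 0.4]
opening: 0.329
```

```bash
python3 - <<'E'
from h import *
s=snapshot('wrist');save('w25',s['img'],1);print(monitor.sense()['position'],monitor.sense()['orientation'])
go(.422,.1395,.094,85.6)
E
```

```text
[0.42223904 0.14101831 0.19819363] [179.84228116   0.60401392  85.58692701]
shift [-0.0004 -0.0004  0.1042] turn -0.01 rows>= 3
```

View pics/w25.png

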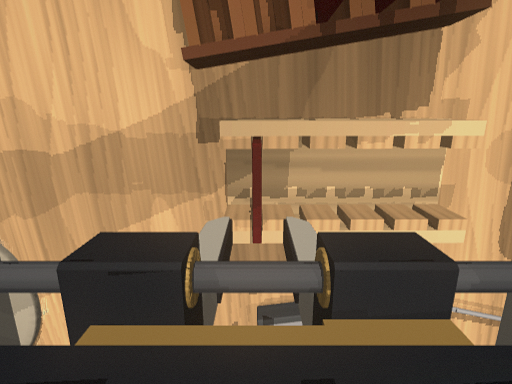

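Centred (column 257), and no other plate is left in the rack.

Request:
play_rows:
  targets:
    - [[0, 0, 0.04, 0, 0.33], [0, 0, 0.08, 0, 0.33], [0, 0, 0.104, 0, 0.33], [0, 0, 0.104, 0, 0.33], [0, 0, 0.104, 0, 0.0], [0, 0, 0.104, 0, 0.0], [0, 0, 0.104, 0, 0.0], [0, 0, 0.104, 0, 0.0]]

```text
time_s: 42.8
position: [0.423, 0.1401, 0.0954]
orientation: [179.7, 0.5, 85.6]
contact_force: [-2.2, -0.4, 9.2]
opening: 0.085
```

Request:
play_rows:
  targets:
    - [[0, 0, -0.01, 0, 0], [0, 0, -0.03, 0, 0], [0, 0, -0.06, 0, 0], [0, 0, -0.1, 0, 0], [0, 0, -0.13, 0, 0], [0, 0, -0.135, 0, 0], [0, 0, -0.135, 0, 0], [0, 0, -0.135, 0, 0]]

```text
time_s: 43.6
position: [0.4219, 0.1407, 0.2295]
orientation: [179.8, 0.6, 85.5]
contact_force: [0.3, -0.1, -3.7]
opening: 0.08
```

```bash
python3 - <<'E'
from h import *
print(monitor.sense()['position'],monitor.sense()['orientation'])
go(.4439,.3292,.228,94.6)
E
```

```text
[0.42194691 0.14073245 0.22952384] [179.78201397   0.59394801  85.53331223]
shift [ 0.1896  0.0072 -0.0004] turn -9.07 rows>= 4
```

Seat expected at 0.0974.

Request:
play_rows:
  targets:
    - [[0.04, 0.001, 0, -3, 0], [0.08, 0.003, 0, -6, 0], [0.12, 0.005, 0, -9, 0], [0.16, 0.007, 0, -9, 0], [0.185, 0.007, 0, -9, 0], [0.191, 0.007, 0, -9, 0], [0.191, 0.007, 0, -9, 0], [0.191, 0.007, 0, -9, 0]]

```text
time_s: 44.4
position: [0.4434, 0.329, 0.2264]
orientation: [180.0, 0.7, 94.5]
contact_force: [-0.1, -0.8, -2.7]
opening: 0.085
```

```bash
python3 - <<'E'
from h import *
s=snapshot('wrist');save('w26',s['img'],1);print(monitor.sense()['position'],monitor.sense()['orientation'])
go(.4439,.3292,.101,94.6)
E
```

```text
[0.44363549 0.32883603 0.22671873] [179.94877309   0.73211317  94.478535  ]
shift [0.0019 0.0002 0.1257] turn -0.12 rows>= 3
```

View pics/w26.png

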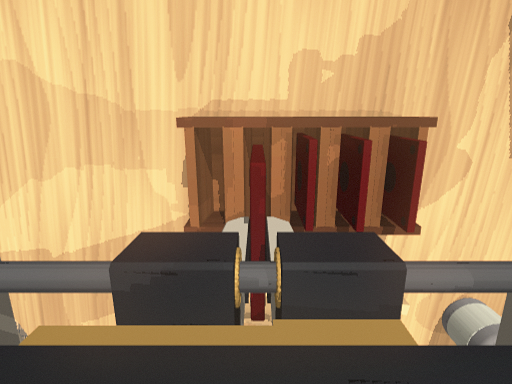

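The plate is over the second groove from the left (column 258).

Request:
play_rows:
  targets:
    - [[0.002, 0, 0.025, 0, 0], [0.002, 0, 0.05, 0, 0], [0.002, 0, 0.07, 0, 0], [0.002, 0, 0.085, 0, 0], [0.002, 0, 0.1, 0, 0], [0.002, 0, 0.11, 0, 0], [0.002, 0, 0.118, 0, 0], [0.002, 0, 0.123, 0, 0], [0.002, 0, 0.126, 0, 0], [0.002, 0, 0.126, 0, 0]]

```text
time_s: 45.45
position: [0.4437, 0.3292, 0.1007]
orientation: [179.9, 0.7, 94.5]
contact_force: [0.9, 0.1, -2.5]
opening: 0.081
```

Request:
play_rows:
  targets:
    - [[0, 0, 0.002, 0, 0], [0, 0, 0.004, 0, 0], [0, 0, 0.005, 0, 0], [0, 0, 0.005, 0, 0]]

```text
time_s: 45.85
position: [0.4441, 0.3292, 0.0973]
orientation: [179.8, 0.7, 94.5]
contact_force: [-2.5, -3.8, 17.3]
opening: 0.082
```

Request:
play_rows:
  targets:
    - [[0, 0, 0, 0, 0.33], [0, 0, 0, 0, 0.33], [0, 0, 0, 0, 0.33], [0, 0, -0.02, 0, 0.33], [0, 0, -0.06, 0, 0.33], [0, 0, -0.1, 0, 0.33], [0, 0, -0.15, 0, 0.33], [0, 0, -0.2, 0, 0.33], [0, 0, -0.2, 0, 0.33], [0, 0, -0.2, 0, 0.33]]

```text
time_s: 46.85
position: [0.4436, 0.3318, 0.2982]
orientation: [179.7, 0.7, 94.4]
contact_force: [0.7, 0.2, -0.1]
opening: 0.33
```

```bash
python3 - <<'E'
from h import *
for n in ('wrist','top','side'):
    s=snapshot(n);save('f_'+n,s['img'],1.5);np.savez('pics/f_%s.npz'%n,**s)
print(monitor.sense()['position'],monitor.sense()['orientation'])
E
```

```text
[0.44286781 0.33100652 0.29578709] [179.95559809   0.83456821  94.46412203]
```

View pics/f_wrist.png

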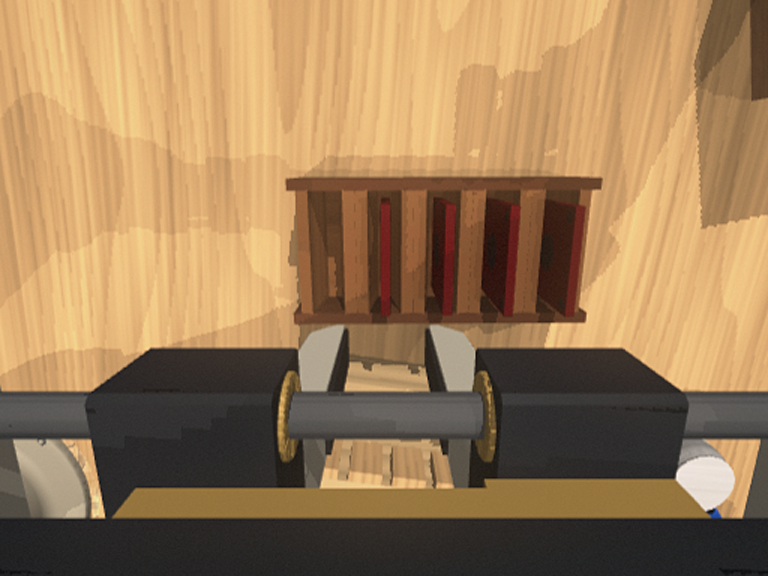

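View pics/f_top.png

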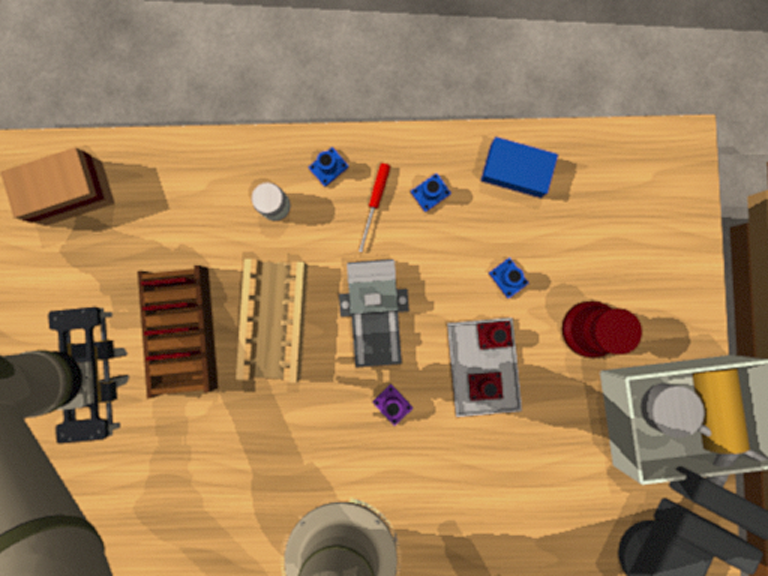

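View pics/f_side.png

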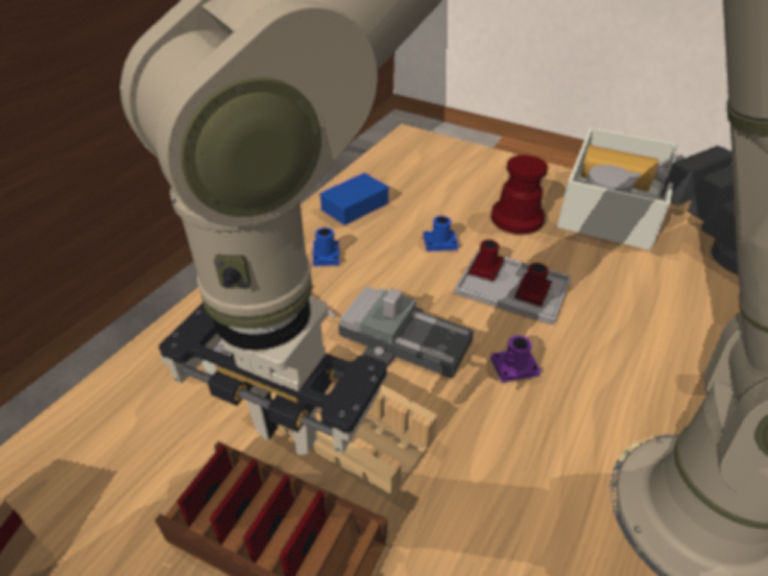

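In the top view the bench cap's boss is at (500,333), off towards the right of the tray, so it has probably been knocked. I measure it.

```bash
python3 - <<'E'
from h import *
s=dict(np.load('pics/f_top.npz'));im=s['img']
save('f_tray',im[200:290,285:365],7)
hsv=cv2.cvtColor(im,cv2.COLOR_RGB2HSV)
m=(((hsv[...,0]<8)|(hsv[...,0]>172))&(hsv[...,1]>140))
n,l,st,c=cv2.connectedComponentsWithStats(m[210:285,290:350].astype(np.uint8))
tr=np.array([.4005,-.316]);t=np.radians(3.8)
for i in range(1,n):
    if st[i,4]<100: continue
    mm=np.zeros((384,512),bool);mm[210:285,290:350]=l==i
    u,v=c[i]+[290,210];g=atz(s,u,v,.02)
    for y0 in(0,):
        p,cost=fit([(s,mm)],CAP,[g[0],g[1],.05],z=.005)
    d=p[:2]-tr;print(c[i]+[290,210],p.round(4),round(cost,3),'tray',[round(d[0]*np.cos(t)+d[1]*np.sin(t),4),round(-d[0]*np.sin(t)+d[1]*np.cos(t),4)])
E
```

```text
[328.69395018 222.65480427] [ 0.4714 -0.3394  0.0847] 0.309 tray [np.float64(0.0692), np.float64(-0.028)]
[322.84137931 256.62413793] [ 0.3623 -0.3183  0.0374] 0.315 tray [np.float64(-0.0383), np.float64(0.0003)]
```

View pics/f_tray.png

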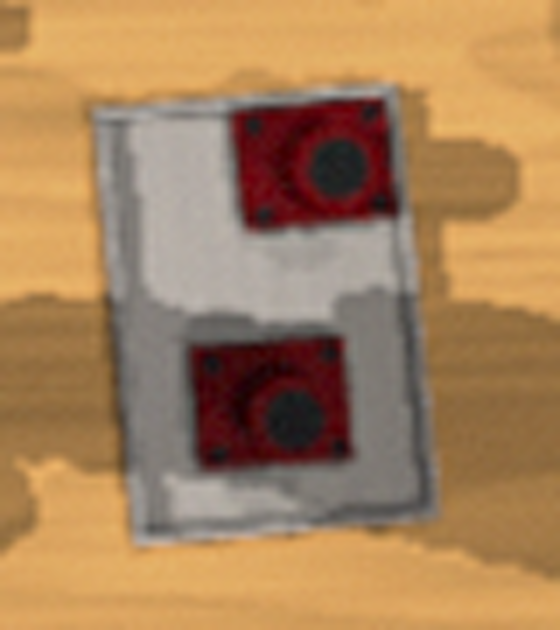

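The bench cap was knocked into the tray's corner (about x +0.066, y −0.029 in the tray frame). It may be leaning on the rim, so I go and look, then re-seat it.

Request:
play_rows:
  targets:
    - [[-0.035, 0.01, 0, 8.5, 0.5], [-0.075, 0.03, 0, 17, 0.5], [-0.12, 0.05, 0, 25.5, 0.5], [-0.165, 0.055, 0, 34, 0.5], [-0.21, 0.055, 0, 42.5, 0.5], [-0.255, 0.055, 0, 51, 0.5], [-0.295, 0.053, 0, 59.5, 0.5], [-0.336, 0.05, 0, 68, 0.5], [-0.38, 0.04, 0, 76, 0.5], [-0.42, 0.03, 0, 84, 0.5]]

```text
time_s: 48.0
position: [0.5045, -0.0873, 0.3004]
orientation: [179.2, 0.2, 10.1]
contact_force: [1.3, -0.3, -0.0]
opening: 0.498
```

```bash
python3 - <<'E'
from h import *
print(monitor.sense()['position'],monitor.sense()['orientation'])
go(.40,-.335,.24,3.9)
E
```

```text
[ 0.50447602 -0.08734771  0.30038961] [179.19655778   0.19892309  10.11818886]
shift [-0.1461  0.2246  0.0641] turn 6.22 rows>= 6
```

Request:
play_rows:
  targets:
    - [[-0.025, 0.04, 0, 3, 0.65], [-0.05, 0.08, 0.01, 6, 0.65], [-0.08, 0.12, 0.03, 6, 0.65], [-0.11, 0.16, 0.05, 6, 0.65], [-0.135, 0.2, 0.06, 6, 0.65], [-0.146, 0.225, 0.064, 6, 0.65], [-0.146, 0.225, 0.064, 6, 0.65], [-0.146, 0.225, 0.064, 6, 0.65]]

```text
time_s: 48.8
position: [0.3995, -0.3353, 0.2386]
orientation: [179.3, 0.2, 4.0]
contact_force: [0.8, -0.0, 0.0]
opening: 0.651
```

```bash
python3 - <<'E'
from h import *
s=snapshot('wrist');np.savez('pics/w27.npz',**s);save('w27',s['img']);print(monitor.sense()['position'],monitor.sense()['orientation'])
s=snapshot('side');save('s27',s['img'][120:230,280:400],6)
E
```

```text
[ 0.40014639 -0.33450466  0.23903949] [179.27641498   0.19733179   4.14152009]
```

View pics/w27.png

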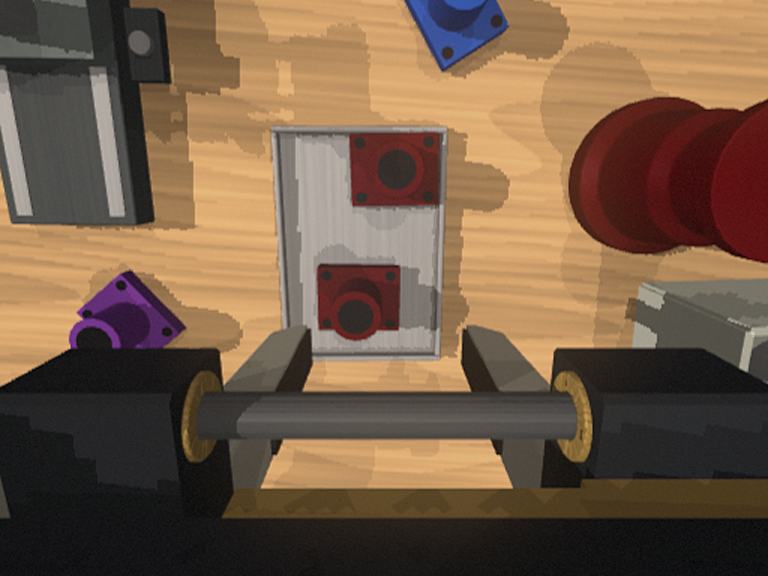

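View pics/s27.png

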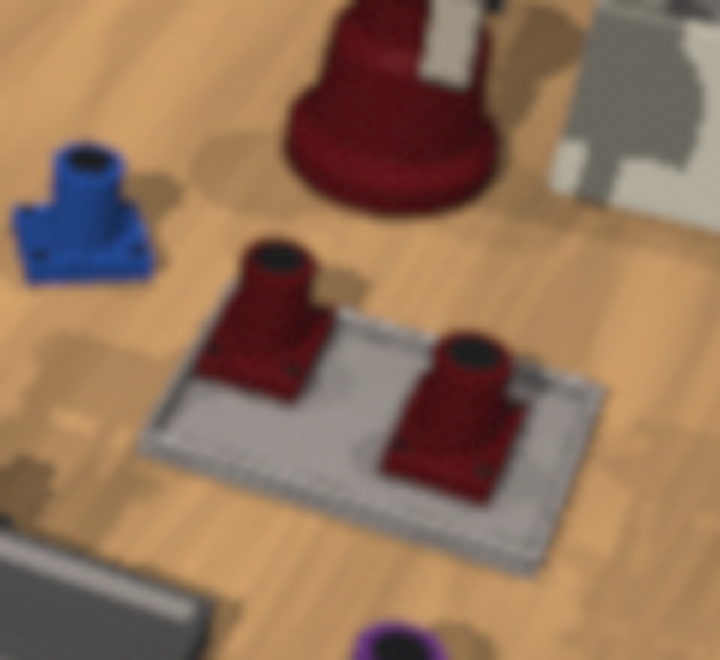

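```bash
python3 - <<'E'
from h import *
s=dict(np.load('pics/w27.npz'))
f=lambda x,y,z:atz(s,x/1.5,y/1.5,z)
T=np.mean([f(*a,.016) for a in((273,127),(447,127),(439,359),(285,359))],0);print('tray',T,[f(*a,.016).round(4)[:2] for a in((273,127),(447,127),(439,359),(285,359))])
F=[f(*a,.021) for a in((349,134),(440,132),(440,207),(351,207))];print('flange',np.mean(F,0),np.linalg.norm(F[0]-F[1]),np.linalg.norm(F[1]-F[2]))
B=f(399,169,.067);print('boss',B,[f(*a,.067)[:2].round(4) for a in((370,169),(429,169),(399,145),(399,194))])
t=np.radians(3.8)
for P in(np.mean(F,0),B):
    d=P-T;print(d[0]*np.cos(t)+d[1]*np.sin(t),-d[0]*np.sin(t)+d[1]*np.cos(t))
save('c27',s['img'][75:150,170:310],5.5)
E
```

```text
tray [ 0.40224083 -0.31783835  0.016     ] [array([ 0.4955, -0.2432]), array([ 0.5053, -0.3797]), array([ 0.3086, -0.3931]), array([ 0.2996, -0.2554])]
flange [ 0.46909326 -0.34116792  0.021     ] 0.07094081020417488 0.05776625185777943
boss [ 0.47011765 -0.34236735  0.067     ] [array([ 0.4687, -0.3223]), array([ 0.4716, -0.3631]), array([ 0.486 , -0.3411]), array([ 0.4532, -0.3437])]
0.06515931109335876 -0.027708852588481058
0.0661019577791614 -0.02897353207825094
```

View pics/c27.png

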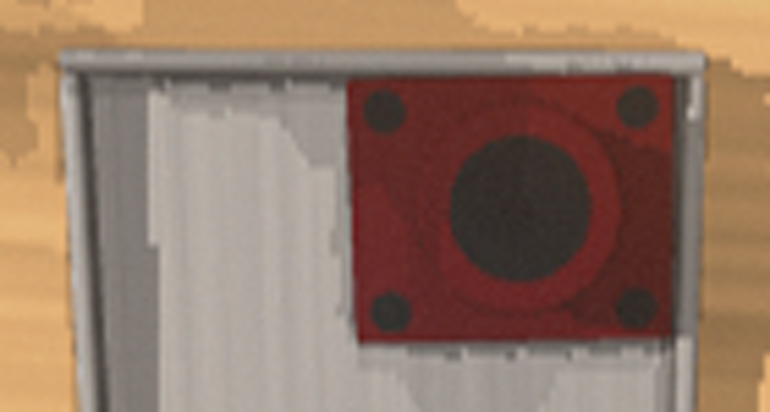

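The cap sits flat against two walls and inside the limits, but with little margin. There is plenty of time, so I re-seat it nearer the middle.

```bash
python3 - <<'E'
from h import *
go(.4698,-.3418,.057,4)
E
```

```text
shift [0.069  0.0104 0.1823] turn 0.21 rows>= 4
```

```bash
python3 - <<'E'
from h import *
s=dict(np.load('pics/f_top.npz'))
print(atz(s,587/1.5,330/1.5,.03),atz(s,617/1.5,332/1.5,.145))
save('hs',s['img'][190:250,360:440],8)
E
```

```text
[ 0.4757658  -0.53381548  0.03      ] [ 0.4755242  -0.54630128  0.145     ]
```

View pics/hs.png

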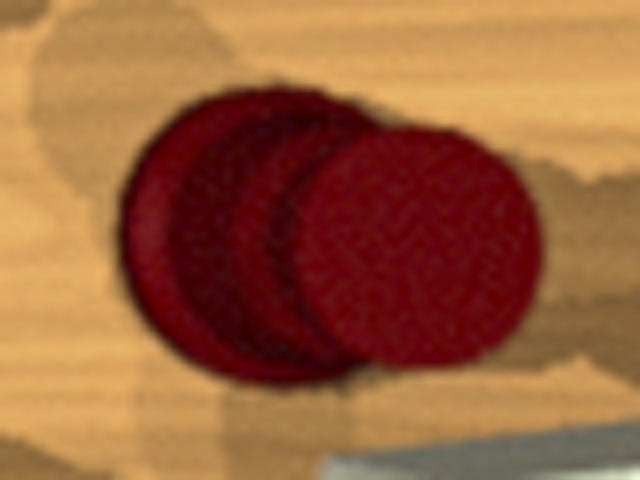

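The housing's near edge is at about y = −0.48. The gripper body reaches −0.436, so it clears.

Request:
play_rows:
  grip_force: 35
  targets:
    - [[0.035, 0.005, 0, 0, 0.6], [0.069, 0.01, 0.02, 0, 0.6], [0.069, 0.01, 0.07, 0, 0.6], [0.069, 0.01, 0.12, 0, 0.6], [0.069, 0.01, 0.16, 0, 0.6], [0.069, 0.01, 0.18, 0, 0.6], [0.069, 0.01, 0.18, 0, 0.6], [0.069, 0.01, 0.18, 0, 0.3], [0.069, 0.01, 0.18, 0, 0.3], [0.069, 0.01, 0.18, 0, 0.3]]

```text
time_s: 49.9
position: [0.4707, -0.341, 0.0609]
orientation: [179.2, 0.0, 4.2]
contact_force: [1.1, 2.0, 3.5]
opening: 0.424
```

Request:
play_rows:
  targets:
    - [[0, 0, 0, 0, 0.3], [0, 0, -0.01, 0, 0.3], [0, 0, -0.025, 0, 0.3], [0, 0, -0.03, 0, 0.3], [0, 0, -0.03, 0, 0.3], [0, 0, -0.03, 0, 0.3]]

```text
time_s: 50.5
position: [0.4706, -0.3407, 0.091]
orientation: [179.2, 0.0, 4.2]
contact_force: [0.4, -0.4, -3.0]
opening: 0.424
```

```bash
python3 - <<'E'
from h import *
print(monitor.sense()['position'],monitor.sense()['orientation'])
go(.447,-.315,.07,4)
E
```

```text
[ 0.47060574 -0.34073658  0.0910073 ] [1.79197826e+02 2.67245991e-02 4.22377798e+00]
shift [-0.0216 -0.0277  0.0206] turn 0.22 rows>= 1
```

Request:
play_rows:
  targets:
    - [[-0.01, -0.014, 0, 0, 0.3], [-0.021, -0.028, 0, 0, 0.3], [-0.021, -0.028, 0.01, 0, 0.3], [-0.021, -0.028, 0.018, 0, 0.3], [-0.021, -0.028, 0.023, 0, 0.3], [-0.021, -0.028, 0.026, 0, 0.3], [-0.021, -0.028, 0.028, 0, 0.3], [-0.021, -0.028, 0.028, 0, 0.3]]

```text
time_s: 51.3
position: [0.4477, -0.3149, 0.0623]
orientation: [179.2, 0.0, 4.2]
contact_force: [0.0, -0.3, -3.4]
opening: 0.423
```

Request:
play_rows:
  targets:
    - [[0, 0, 0.001, 0, 0.3], [0, 0, 0.002, 0, 0.3], [0, 0, 0.003, 0, 0.3], [0, 0, 0.003, 0, 0.3]]

```text
time_s: 51.7
position: [0.4479, -0.3152, 0.0608]
orientation: [179.1, -0.0, 4.2]
contact_force: [-3.3, 0.2, 15.9]
opening: 0.423
```

Request:
play_rows:
  targets:
    - [[0, 0, 0, 0, 0.65], [0, 0, 0, 0, 0.65], [0, 0, -0.01, 0, 0.65], [0, 0, -0.05, 0, 0.65], [0, 0, -0.1, 0, 0.65], [0, 0, -0.15, 0, 0.65], [0, 0, -0.19, 0, 0.65], [-0.03, 0.02, -0.2, 0, 0.65], [-0.05, 0.02, -0.2, 0, 0.65], [-0.05, 0.02, -0.2, 0, 0.65]]

```text
time_s: 52.7
position: [0.3957, -0.3361, 0.2612]
orientation: [179.2, 0.1, 4.0]
contact_force: [0.1, 0.1, 0.7]
opening: 0.648
```

```bash
python3 - <<'E'
from h import *
s=snapshot('wrist');save('g_w',s['img']);
s=snapshot('top');save('g_t',s['img'])
s=snapshot('side');save('g_s',s['img'])
print(monitor.sense()['contact_force'])
E
```

```text
[ 0.23830355  0.28420523 -0.4272785 ]
```

View pics/g_w.png

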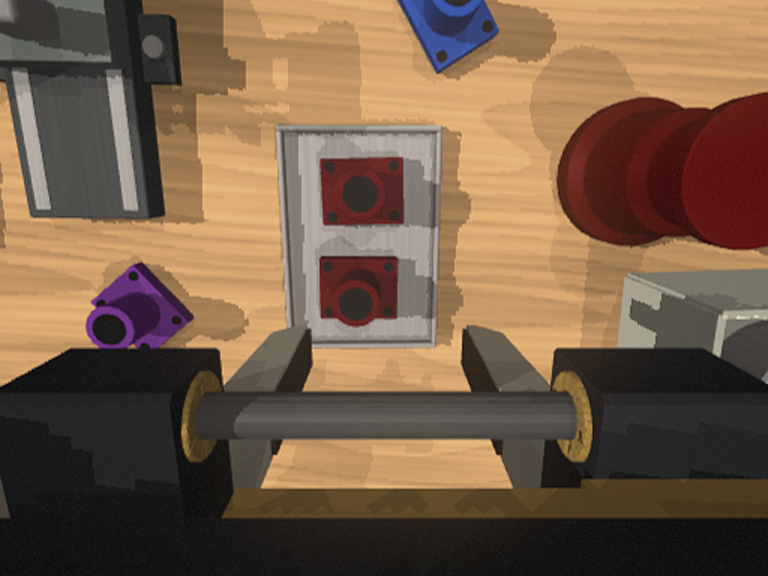

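View pics/g_t.png

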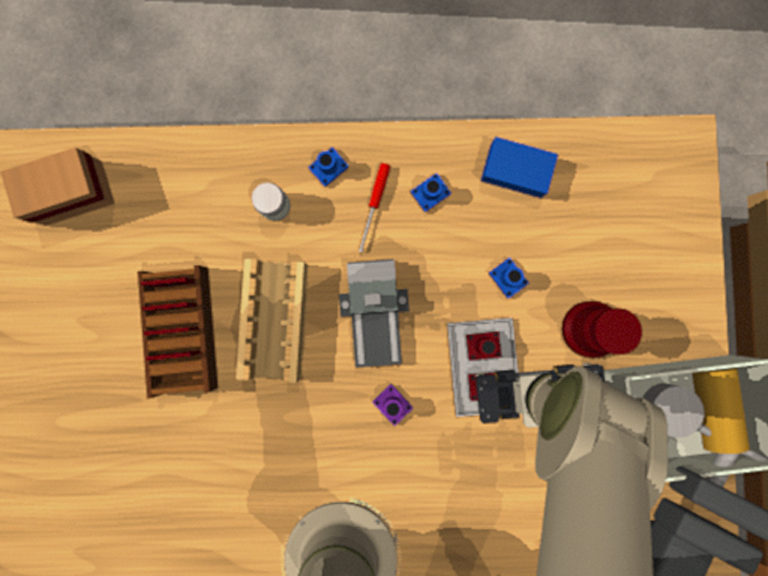

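View pics/g_s.png

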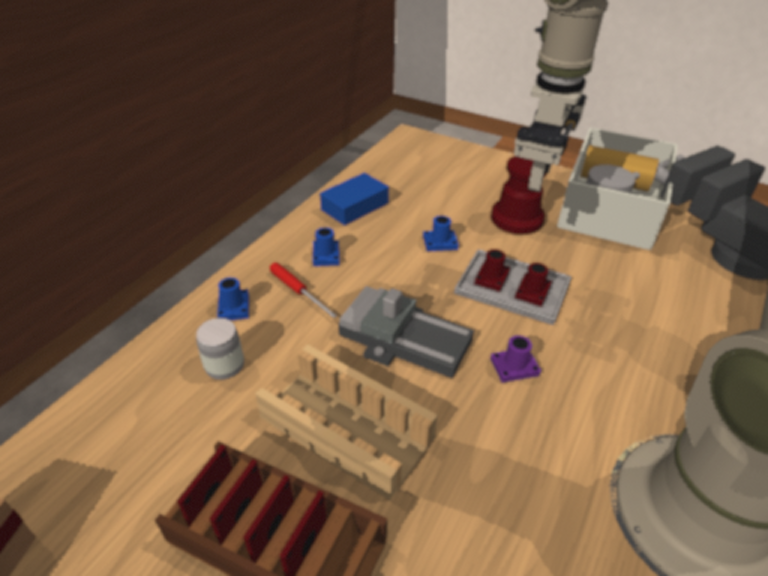

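Both red caps stand in the tray, bosses at (360,192) and (357,301) in the wrist view. The vise is shut, the rack is empty and four plates are in the cradle. The tin (270,200), driver (375,205) and housing (587,330) are unmoved in the top view. Handing in.

```bash
python3 -c "
from h import *
print(ticket.job_done())"
```

```text
the job is handed in; nothing more can be done
None
```

The job is finished and handed in at about 53 s. The hand-in reports no verdict, so what follows rests on my own last checks.

- **Vise and caps:** I slid the jaw open about 32 mm, so the faces were about 89 mm apart. I then stood the vise cap and the bench cap on the tray floor. I pushed the empty vise shut until it met the stop, and the picture shows no gap.
- **Plates:** The four plates that were in the rack now stand one to a groove in the cradle. Each met the bottom within 0.1 mm of the height I had worked out. One cradle groove is empty, and so is the rack.
- **Knocked cap:** While I was moving plates, the bench cap was knocked into the tray's corner. It was still flat and inside the limits, but close to them, so I lifted it and set it nearer the middle. It touched down at the same height as before.
- **Last pictures:** Both caps are upright inside the rim. The tin, housing and screwdriver are where they started by eye, and the arm is clear of everything.
- **Poor fit:** The automatic outline fit of the caps in the top view matched badly (error 0.31). I relied on the wrist-camera measurements instead; for the knocked cap they agreed within a few millimetres.

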